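# Seat the boom rod in its deep holder and lock it

### The arm

A 7-joint arm with a two-finger parallel gripper is mounted at the origin on a cart in front of the work surface, level with it; the furniture and walls round the work are solid. World frame = base frame: x ahead of the robot, y to its left, z up, the work surface at z = 0. Lengths are in m, angles in rad, forces in N, time in s.
With the tool pointing down it reaches from about 0.4 to 0.875 m from the base axis. Payload 6.5 kg.
Tool frame: the origin (TCP) lies midway between the tips of the shut fingers; the grasp point (between the pads) lies 19 mm behind it; z points along the fingers, y is the direction in which the jaws open and shut (so a half turn about z gives the same grasp; the last joint's range is limited). The gripper opens to 85 mm and grips with 20 to 120 N. Pads are 22 mm wide; open, the fingers measure 114 mm over their backs; the gripper's body (76 mm by 85 mm) begins 54 mm behind the grasp point. The pads swing forward as they close: fully open they stand 13 mm farther back than shut.
Start: joints at [-1.17, 0.536, -0.004, 1.538, 0.003, 1.067, -0.071], TCP at [0.293, 0.58, 0.231] pointing down, gripper open.
Joint ranges: [-2.7, 2.7], [-0.37, 2.16], [-1.27, 1.26], [0.24, 2.4], [-1.31, 4.45], [0.19, 1.91], [-2.76, 2.76]. Speed limits (rad/s): [2.39, 2.39, 3.14, 3.14, 3.14, 3.14, 3.14].

### API

Orientations are given as a unit quaternion [x, y, z, w].
In Python, from station import sense, vision, ctrl gives the robot as it stands.
- The arm moves only by the shell command python3 -m pendant 'ROWS'. ROWS is JSON, a list of rows, each a list of 7 numbers: the shift along the tool's x, y, z in cm, then the turn, a rotation vector about the tool's x, y, z in rad, then the finger opening in cm, from 0 to 8.54. A call has 1 to 5 rows; each row shifts and turns the commanded pose from where the row before left it, along the tool's axes as they then stand; what a row does not reach is not made up. A row lasts 1/10 s, in which the tool goes at most 50 mm and 8.59 degrees, less where a joint would pass 70% of its speed; a pose out of reach is approached as far as the arm can. A call is refused whole if a number of a shift passes 5 or a number of a turn 0.15, either way. A call with a gripper value outside its range is refused whole. The fingers move at their own pace and stop on an object; the grip force is fixed at half the most. Time passes only in rows, so rows that do not move let the fingers close. It gives the time, the measured TCP pose, the force and the opening at its end, in the units of the state.
- sense(): the state, without advancing time (a new reading comes with each control period).
- vision.get_image(name): name is "scene" or "side" or "wrist"; returns (picture, depth): 384x512x3 uint8, red, green, blue; 384x512 float32, m along the optical axis (not along the pixel's ray), 0 where there is no reading.
- vision.calibration(name): a dict with "fovy" (degrees; the focal length in pixels is half the picture's height over the tangent of half this angle, whatever the lens; pixels are square), "cx", "cy" (the principal point, pixels), "position" and "orientation" of the camera in the world. Camera axes: x right, y down, z forward; pixel columns grow to the right and rows downward; lengths in m; the calibration is good to about 2 mm. The wrist camera is an equidistant fisheye: a pixel r from the principal point sees the ray r / f radians off the axis. A picture is of the moment at which its call begins: read the wrist's pose just before it. calibration takes no time and is no camera call; for the wrist camera it gives the pose at the moment of the call.
- ctrl.sign_off(): hands the job in, once; it reports no verdict.
The state is a dict: "time": time; "joints": joint angles; "qd": joint speeds; "joint_torque": joint torques, N m; "position": TCP position; "orientation": TCP orientation; "contact_force": force on the tool from outside, world axes, zero at the start; "ft_torque": the same for the moment, N m; "width": finger opening in m.
Only numpy, scipy, OpenCV 4.12 (cv2) and the standard library are available. Lean on these libraries where they do the work, as an engineer would, in place of code of your own. Each camera call takes 0.05 s, during which the arm holds its last target.

### The job

Take the boom rod out of its cradle and push its tapered nose partway into the bore of the holder, let go, take the rod again further back and push it fully home against the bottom of the bore. Then turn the clamp knob on top of the holder clockwise until it is fully down, so that the screw drops into the rod's groove and locks it. Leave the bottle, the lens tube, the laser module and the tape roll standing where they are.

Things in the scene. Friction and masses are not known exactly. Their poses are not given: they have to be found in the camera images.
- rod: aluminium rod, 16 mm diameter, 200 mm long, 0.08 to 0.17 kg: tapered nose at one end (9 mm wide at the very end, full width 6 mm behind it), dark knurled band at the tail, a turned groove (9 mm wide and 9 mm in diameter at its bottom, sloped flanks) 80 mm behind the nose. Origin: its middle, on the axis; y runs along it to the nose. Starts level in the cradle, axis 35 mm above the worktop
- rod_nose (a point): centre of the rod's nose face, 100 mm from the rod's origin along its +y
- rod_tail (a point): centre of the rod's tail face, 100 mm from the rod's origin along its -y
- cradle: fixed dark steel U channel, 36 wide, 133 long, 50 mm high, foot 60 x 60 x 8 mm. Origin on the worktop under the middle of the resting rod, y along the rod to the nose. It encloses the rod from y = -108 to +25 mm (inside 22 mm wide, walls 7 mm higher than the rod, tail end closed); only the rod's front 75 mm stick out, nothing beneath, and can be gripped. The rod lifts straight up out of it
- holder: fixed boom holder: grey block 46 x 46 mm in section, 150 mm long, top at 113 mm, on a dark foot (plate 64 x 128 x 10 mm, column 34 x 100 mm). Origin: centre of its underside, on the worktop. Blind bore along its y axis, 90 mm up, mouth in the end face at y = -75 mm, rod pushed in along +y. Bore 18 mm wide, 135 mm deep: at home the rod sticks out 65 mm. Let go partway in, the rod droops a little
- bore_mouth (a point): centre of the bore's mouth, at [0, -75, 90] mm in the holder's frame; its axes are the holder's
- bore_end (a point): where the nose of the rod lies at home: the bottom of the bore, 135 mm behind the mouth, 1 mm below the bore's axis (the rod rests on the lower side of the bore). A rod held hard and out of line binds in the bore: a light grip lets it align
- knob_grip (a point): middle of the clamp screw's bar-shaped knob, 36 x 10 mm from above, 22 mm high (this point 13 mm above its lower, 9 mm below its upper side). The bar's long side runs along this point's x, so it is gripped across its y. It stands over the bore, 55 mm behind the mouth. At joint 0 this point is 146 mm above the worktop and the bar lies across the holder, along the holder's x
- clamp_screw (a joint): turn of the clamp screw, rad, growing clockwise seen from above; range 0 to 2.7, starts 0 to 0.6 (up). The knob sinks 3 mm per rad. Fully down is 2.7, counted from 2.4. Stiff (0.04 N m), stays where left. From about 1.8 its tip would touch the rod in the bore: it gets down only when the rod is home with its groove under the tip; lowered too early it blocks the bore
- dropper_bottle: brown dropper bottle, 32 mm diameter, 70 mm high, standing beside the approach to the bore; origin at the centre of its underside; not to be disturbed
- lens_tube: black lens tube, 32 mm diameter, 52 mm high, standing on the robot's side of the holder; origin at the centre of its underside; not to be disturbed
- laser_module: small laser module, a brass barrel in a black mount, 30 x 74 mm, 28 mm high, on the worktop beside the cradle, on its far side from the robot; origin at the centre of its underside, barrel along y; not to be disturbed
- tape_roll: roll of tape lying flat, 58 mm wide, 19 mm high; origin at the centre of its underside; not to be disturbed. To its right stands a fixed black motorised stage, 0.21 m high, round x = 0.46 to 0.64, y = -0.33 to -0.15 m, from which a thin bare probe rod reaches ahead and left above the worktop, to about [0.88, 0.18]: both are obstacles

How it is judged:
By the outcome, as a careful person would: the job done as asked, in the order asked, and still so for the second after the job is handed in, with the robot touching nothing.
It also fails if it takes over 72 s, if anything falls off the work surface, if the arm or the gripper's body presses on something with over 40 N, if the wrist force passes 120 N, or if a joint passes its speed limit or range.

## Working session

There is one attempt and no reset: what is moved stays moved. The work goes in short steps, Python scripts to look and compute and a shell command to move; the robot and the scene stay as the last step left them, time stands still between calls to the robot, and variables do not carry over. Pictures are saved under pics/ and viewed, and the job is handed in when it is done.

```bash
ls; mkdir -p pics; python3 - <<'E'
from station import sense, vision, ctrl
import cv2,numpy as np
s=sense();print(s)
for n in ["scene","side","wrist"]:
    print(n,vision.calibration(n))
    im,d=vision.get_image(n)
    cv2.imwrite(f"pics/{n}0.png",im[:,:,::-1]); np.save(f"pics/{n}0.npy",d)
E
```

```text
pics
{'time': 0.0, 'joints': array([-1.17022637,  0.53720715, -0.00442308,  1.53886423,  0.00259293,
        1.0672917 , -0.07118684]), 'qd': array([ 0.00079701, -0.00010241, -0.00071474,  0.00020697,  0.00021104,
       -0.00187711, -0.00104132]), 'joint_torque': array([-2.94109823e-04, -5.83419371e+01,  1.04856245e+00, -2.59109384e+01,
        1.23625100e-02,  9.59340512e-03,  5.56388045e-06]), 'position': array([0.29224208, 0.57989261, 0.23039014]), 'orientation': array([ 2.31238732e-01,  9.72896639e-01, -8.71222741e-04, -1.39760097e-04]), 'contact_force': array([-0.01000411,  0.12085037, -0.5956662 ]), 'ft_torque': array([ 0.01419284,  0.0039941 , -0.02219415]), 'width': 0.0850286550924667}
scene {'fovy': 43.80240961260886, 'cx': 259.4969875698617, 'cy': 196.54563603346108, 'position': array([ 0.07835536, -0.473603  ,  0.80817531]), 'orientation': array([ 0.85617829, -0.32486581,  0.14971778, -0.37283445])}
side {'fovy': 53.05120306380758, 'cx': 254.73157829284213, 'cy': 187.1770450202548, 'position': array([ 0.17936984, -0.74547637,  0.56891285]), 'orientation': array([ 0.82993174, -0.18882309,  0.12755886, -0.50920318])}
wrist {'fovy': 65.70646984690485, 'cx': 256.8655432515191, 'cy': 191.91747195811718, 'position': array([0.22242317, 0.61678719, 0.3727029 ]), 'orientation': array([0.84096827, 0.51781683, 0.08169025, 0.13403283])}
```

View pics/scene0.png

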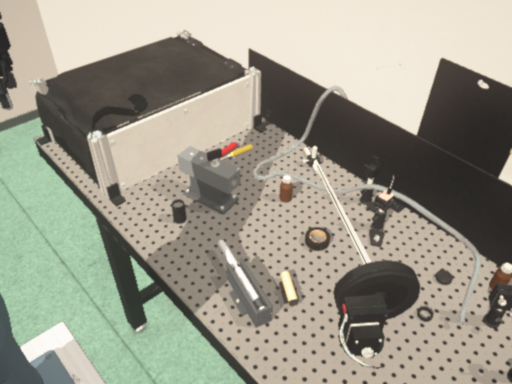

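View pics/side0.png

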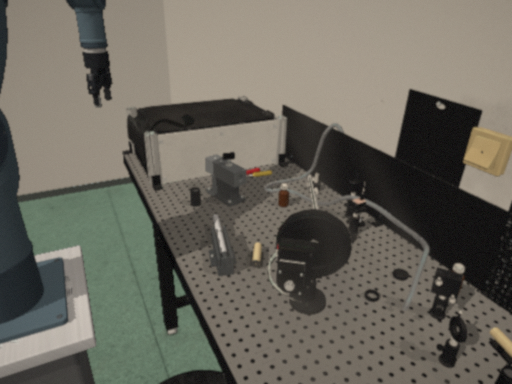

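View pics/wrist0.png

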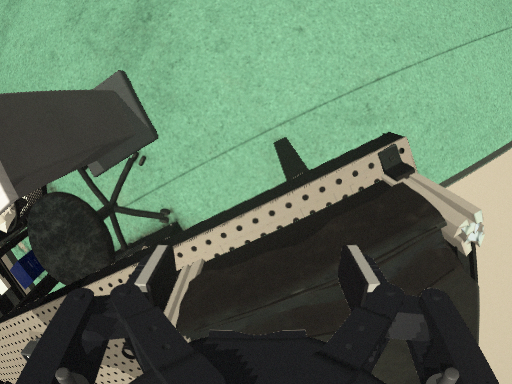

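```bash
cat > h.py <<'E'
import numpy as np,cv2
from scipy.spatial.transform import Rotation as R
from station import sense, vision
def cloud(d,c):
    H,W=d.shape;f=H/2/np.tan(np.radians(c['fovy'])/2)
    u,v=np.meshgrid(np.arange(W),np.arange(H))
    P=np.stack([(u-c['cx'])/f*d,(v-c['cy'])/f*d,d],-1)
    return P@R.from_quat(c['orientation']).as_matrix().T+c['position']
def proj(p,c,H=384):
    f=H/2/np.tan(np.radians(c['fovy'])/2)
    q=(np.atleast_2d(p)-c['position'])@R.from_quat(c['orientation']).as_matrix()
    return np.stack([q[:,0]/q[:,2]*f+c['cx'],q[:,1]/q[:,2]*f+c['cy']],-1)
E
python3 - <<'E'
from h import *
for n in ["scene","side"]:
    d=np.load(f"pics/{n}0.npy");im=cv2.imread(f"pics/{n}0.png");c=vision.calibration(n)
    P=cloud(d,c);np.save(f"pics/{n}P.npy",P)
    ok=(d>0)&(P[...,2]>-0.02)&(P[...,2]<0.3)
    # topdown map: x 0.3..1.0 up, y 0.45..-0.35 ; 2mm->  px
    s=750
    m=np.zeros((int(.75*s),int(.95*s),3),np.uint8)
    p=P[ok];o=np.argsort(p[:,2]);p=p[o];col=im[ok][o]
    r=((1.0-p[:,0])*s).astype(int);q=((0.55-p[:,1])*s).astype(int)
    g=(r>=0)&(r<m.shape[0])&(q>=0)&(q<m.shape[1])
    for a in(0,1):
        for b in (0,1):
            m[np.clip(r[g]+a,0,m.shape[0]-1),np.clip(q[g]+b,0,m.shape[1]-1)]=col[g]
    for k in range(0,10):
        y=0.5-k*.1;cv2.putText(m,f"{y:.1f}",(int((.55-y)*s),10),0,.35,(0,255,255));cv2.line(m,(int((.55-y)*s),0),(int((.55-y)*s),600),(0,90,90))
        x=1-k*.1;cv2.putText(m,f"{x:.1f}",(0,int((1-x)*s)),0,.35,(0,255,255));cv2.line(m,(0,int((1-x)*s)),(800,int((1-x)*s)),(0,90,90))
    cv2.imwrite(f"pics/{n}_top.png",m)
    if n=="scene": cv2.imwrite("pics/crop.png",cv2.resize(im[130:340,150:350],None,fx=3.8,fy=2.85*1.33,interpolation=2)[:600])
    
    print(n,np.percentile(P[(d>0)&(abs(P[...,2])<.03)][:,2],[10,50,90]))
E
```

```text
scene [-0.00336029  0.00104263  0.00957693]
side [-0.0092275  -0.0014286   0.01064216]
```

View pics/scene_top.png

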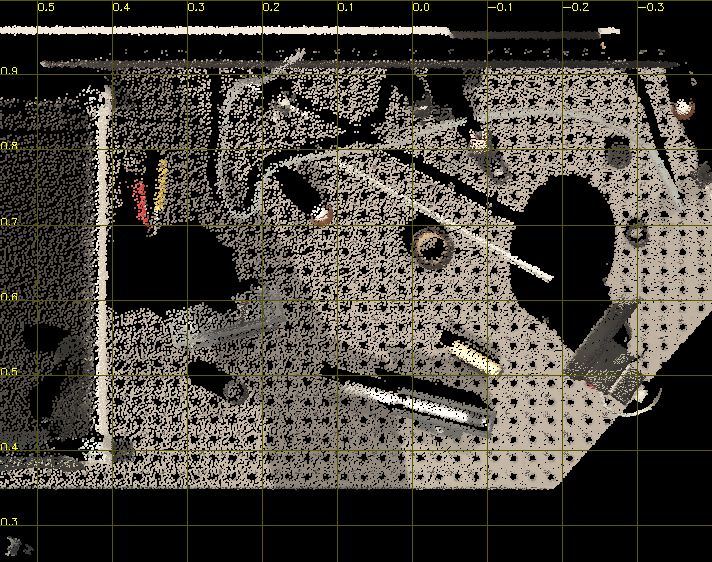

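View pics/side_top.png

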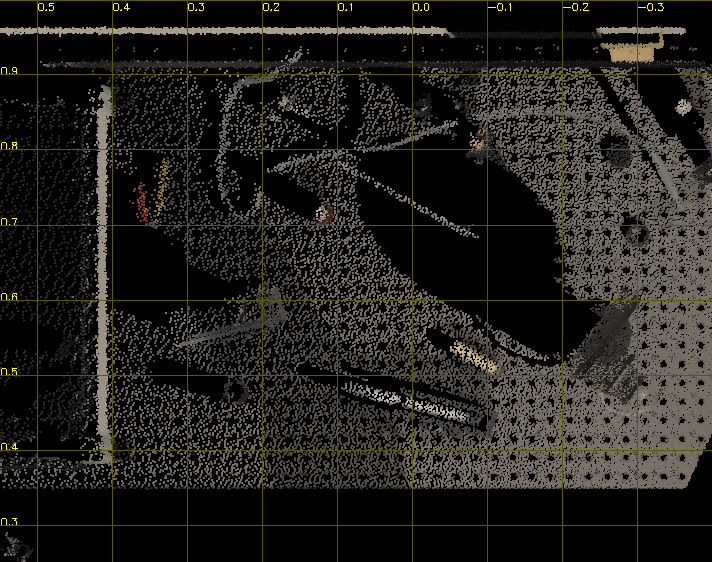

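```bash
python3 -c "
import cv2
im=cv2.imread('pics/scene0.png')
cv2.imwrite('pics/cropA.png',cv2.resize(im[225:330,190:310],None,fx=5.5,fy=5.5,interpolation=2))
cv2.imwrite('pics/cropB.png',cv2.resize(im[135:230,160:300],None,fx=5.5,fy=5.5,interpolation=2))"
```

```text
(no output)
```

View pics/cropA.png

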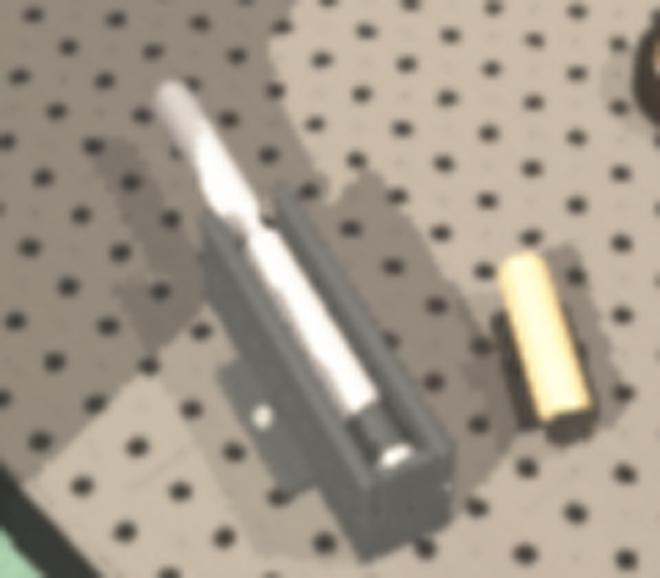

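View pics/cropB.png

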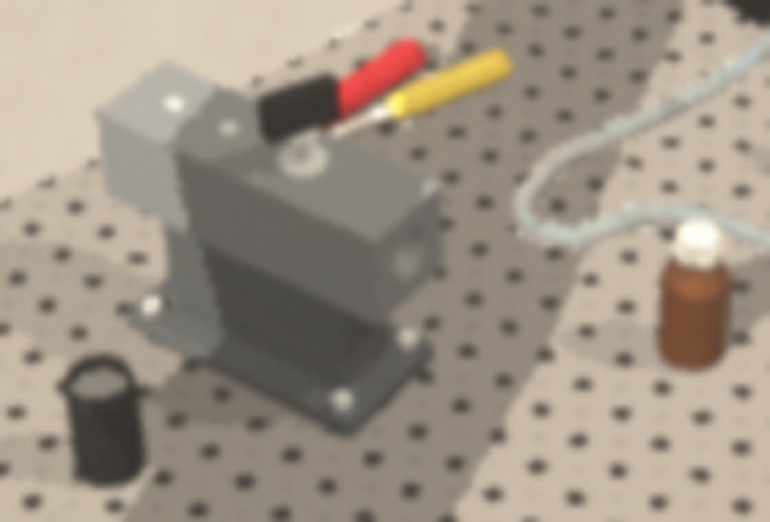

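```bash
cat >> h.py <<'E'
def onplane(uv,c,z,H=384):
    f=H/2/np.tan(np.radians(c['fovy'])/2)
    uv=np.atleast_2d(np.array(uv,float))
    r=np.stack([(uv[:,0]-c['cx'])/f,(uv[:,1]-c['cy'])/f,np.ones(len(uv))],-1)@R.from_quat(c['orientation']).as_matrix().T
    return c['position']+r*((z-c['position'][2])/r[:,2])[:,None]
E
python3 - <<'E'
from h import *
c=vision.calibration('scene')
B=lambda *p:[(160+(x+.5)/5.5-.5,135+(y+.5)/5.5-.5) for x,y in p]
A=lambda *p:[(190+(x+.5)/5.5-.5,225+(y+.5)/5.5-.5) for x,y in p]
print("holder top corners nearL,nearR,farR,farL\n",onplane(B((98,112),(375,240),(438,193),(165,63)),c,.113))
print("rod axis nose..band..\n",onplane(A((170,88),(215,180),(270,240),(355,400)),c,.043))
print("cradle top outer\n",onplane(A((205,222),(370,485),(450,450),(285,190)),c,.042))
for n in ['scene','side']:
    P=np.load(f'pics/{n}P.npy')
    for nm,(x0,x1,y0,y1,z0,z1) in dict(top=(.5,.63,.15,.36,.103,.122),rod=(.4,.52,-.08,.12,.036,.06),knob=(.5,.63,.15,.3,.135,.17),bot=(.68,.75,.1,.16,.02,.08),tube=(.45,.52,.2,.28,.02,.06),las=(.48,.57,-.12,-.03,.015,.04)).items():
        m=(P[...,0]>x0)&(P[...,0]<x1)&(P[...,1]>y0)&(P[...,1]<y1)&(P[...,2]>z0)&(P[...,2]<z1)
        p=P[m]
        if len(p)<5: print(n,nm,len(p));continue
        q=p[:,:2]-np.median(p[:,:2],0);w,v=np.linalg.eigh(np.cov(q.T));a=v[:,1]*np.sign(v[1,1])
        t=q@a
        print(n,nm,len(p),np.median(p,0).round(4),p.mean(0).round(4),'dir',a.round(3),np.degrees(np.arctan2(-a[0],a[1])).round(1),'len',np.ptp(t).round(3),np.percentile(p[:,2],[5,95]).round(3), 'ext',p.min(0).round(3),p.max(0).round(3))
E
```

```text
holder top corners nearL,nearR,farR,farL
 [[0.54078333 0.31749284 0.113     ]
 [0.57709307 0.17368796 0.113     ]
 [0.61586214 0.17990891 0.113     ]
 [0.58313794 0.32734289 0.113     ]]
rod axis nose..band..
 [[ 0.48531441  0.08894494  0.043     ]
 [ 0.46905094  0.04124751  0.043     ]
 [ 0.46613283  0.00555721  0.043     ]
 [ 0.44271053 -0.06843826  0.043     ]]
cradle top outer
 [[ 0.45393858  0.02864293  0.042     ]
 [ 0.42400517 -0.09735618  0.042     ]
 [ 0.45407417 -0.10506238  0.042     ]
 [ 0.48628713  0.02076355  0.042     ]]
scene top 958 [0.5747 0.2374 0.1137] [0.5756 0.2435 0.1129] dir [-0.249  0.968] 14.4 len 0.153 [0.106 0.117] ext [0.539 0.171 0.103] [0.62  0.329 0.121]
scene rod 1023 [ 0.4575 -0.0202  0.0437] [ 0.4569 -0.0146  0.0447] dir [0.262 0.965] -15.2 len 0.185 [0.037 0.052] ext [ 0.422 -0.08   0.036] [0.492 0.096 0.054]
scene knob 140 [0.5825 0.2269 0.1485] [0.5825 0.2276 0.1472] dir [-0.983  0.185] 79.3 len 0.037 [0.136 0.155] ext [0.565 0.22  0.135] [0.602 0.237 0.158]
scene bot 235 [0.71   0.1182 0.0469] [0.7111 0.119  0.0466] dir [-0.719  0.695] 46.0 len 
[... 608 characters left out ...]
0.966] -14.9 len 0.18 [0.037 0.049] ext [ 0.423 -0.08   0.036] [0.489 0.09  0.05 ]
side knob 78 [0.5833 0.2265 0.1442] [0.5834 0.2271 0.1443] dir [-0.976  0.216] 77.5 len 0.035 [0.136 0.152] ext [0.567 0.22  0.135] [0.6   0.238 0.153]
side bot 152 [0.7116 0.1173 0.0438] [0.7123 0.1174 0.0438] dir [-0.864  0.503] 59.8 len 0.03 [0.023 0.068] ext [0.7   0.105 0.02 ] [0.73  0.134 0.069]
side tube 128 [0.4749 0.2269 0.0406] [0.4754 0.231  0.038 ] dir [0.298 0.955] -17.3 len 0.034 [0.021 0.05 ] ext [0.462 0.218 0.02 ] [0.491 0.252 0.052]
side las 170 [ 0.5191 -0.0903  0.0236] [ 0.5193 -0.0893  0.023 ] dir [0.501 0.866] -30.0 len 0.076 [0.017 0.026] ext [ 0.497 -0.12   0.015] [ 0.545 -0.05   0.028]
```

```bash
cat >> h.py <<'E'
def plan(pos,az,n,tool_tilt=None):
    """world target TCP pos, azimuth of tool x (deg), tool down; prints n rows"""
    s=sense();p=s['position'];M=R.from_quat(s['orientation']).as_matrix()
    a=np.radians(az);X=np.array([np.cos(a),np.sin(a),0]);Z=np.array([0,0,-1.]);Y=np.cross(Z,X)
    T=np.stack([X,Y,Z],1)
    rv=R.from_matrix(M.T@T).as_rotvec()
    d=np.array(pos)-p;cur=M.copy();q=p.copy();out=[]
    for i in range(n):
        l=cur.T@((np.array(pos)-q)/(n-i))*100
        l=l.round(2);r=(R.from_matrix(cur.T@T).as_rotvec()/(n-i)).round(3)
        q=q+cur@l/100;cur=cur@R.from_rotvec(r).as_matrix()
        out.append([*l,*r]);print(','.join(f'{v:g}' for v in out[-1]))
    return out
def st():
    s=sense();M=R.from_quat(s['orientation']).as_matrix()
    print('t',round(s['time'],2),'p',s['position'].round(4),'azx',np.degrees(np.arctan2(M[1,0],M[0,0])).round(2),'z',M[:,2].round(4),'F',s['contact_force'].round(1),'w',round(s['width'],4),'j',s['joints'].round(2))
E
python3 - <<'E'
from h import *
for n in ['scene','side']:
    P=np.load(f'pics/{n}P.npy')
    m=(P[...,1]>.38)&(P[...,1]<.9)&(P[...,0]>.2)&(P[...,0]<.9)&(P[...,2]<.4)
    print(np.percentile(P[m][:,2],[50,90,99,100]))
    for x0 in (.65,.7,.75,.8):
        m=(abs(P[...,0]-x0)<.02)&(P[...,1]>-.2)&(P[...,1]<.1)&(P[...,2]>.09)&(P[...,2]<.4)
        print(x0,P[m].mean(0).round(3) if m.any() else 0)
st()
plan([0.470,0.033,0.235],75,14)
E
```

```text
[0.08457229 0.18008072 0.31478608 0.39996178]
0.65 [ 0.649 -0.145  0.104]
0.7 [ 0.699 -0.055  0.102]
0.75 [0.75  0.037 0.1  ]
0.8 [ 0.803 -0.08   0.101]
[0.04219489 0.17672699 0.37836388 0.3999304 ]
0.65 0
0.7 [ 0.701 -0.05   0.099]
0.75 [0.748 0.034 0.098]
0.8 [ 0.804 -0.083  0.098]
t 0.15 p [0.2923 0.58   0.2306] azx 153.26 z [-5.0e-04 -1.2e-03 -1.0e+00] F [-0.3 -0.5 -0.3] w 0.0855 j [-1.17  0.54 -0.    1.54  0.    1.07 -0.07]
-2.89,-2.92,-0.03,-0,0,0.098
-3.16,-2.62,-0.03,-0,0,0.098
-3.4,-2.3,-0.03,-0,0,0.097
-3.61,-1.96,-0.03,-0,0,0.098
-3.79,-1.6,-0.03,-0,0,0.097
-3.92,-1.22,-0.03,-0,0,0.098
-4.02,-0.83,-0.03,-0,0,0.097
-4.09,-0.44,-0.02,-0,0,0.098
-4.11,-0.04,-0.03,-0,0,0.097
-4.09,0.36,-0.02,-0,0,0.098
-4.04,0.76,-0.03,-0,0,0.097
-3.94,1.15,-0.02,-0,0,0.098
-3.81,1.53,-0.03,-0,0.001,0.097
-3.65,1.9,-0.02,-0,0,0.098
```

```bash
python3 -m pendant '[[-2.89,-2.92,0,0,0,0.098,8.5],[-3.16,-2.62,0,0,0,0.098,8.5],[-3.4,-2.3,0,0,0,0.097,8.5],[-3.61,-1.96,0,0,0,0.098,8.5],[-3.79,-1.6,0,0,0,0.097,8.5]]'; python3 -m pendant '[[-3.92,-1.22,0,0,0,0.098,8.5],[-4.02,-0.83,0,0,0,0.097,8.5],[-4.09,-0.44,0,0,0,0.098,8.5],[-4.11,-0.04,0,0,0,0.097,8.5],[-4.09,0.36,0,0,0,0.098,8.5]]'
python3 -c "
from h import *
st();plan([0.470,0.033,0.235],75,4)"
```

```text
time: 0.65
position: [0.3561, 0.3833, 0.2311]
orientation: [0.461, 0.887, -0.0, -0.0]
contact_force: [-0.1, 0.5, 0.7]
width: 0.0848
time: 1.15
position: [0.4194, 0.188, 0.2313]
orientation: [0.662, 0.75, 0.0, -0.0]
contact_force: [0.9, 0.2, -0.2]
width: 0.0852
t 1.15 p [0.4194 0.188  0.2313] azx 97.11 z [ 0.e+00  2.e-04 -1.e+00] F [ 0.9  0.2 -0.2] w 0.0852 j [-0.8   0.21  0.32  2.04 -0.09  0.9  -0.31]
-4,0.77,-0.09,-0,-0,0.096
-3.91,1.16,-0.09,-0,-0,0.097
-3.78,1.53,-0.1,-0,-0,0.096
-3.62,1.88,-0.09,-0,-0,0.097
```

```bash
python3 -m pendant '[[-4,0.77,-0.1,0,0,0.096,8.5],[-3.91,1.16,-0.1,0,0,0.097,8.5],[-3.78,1.53,-0.1,0,0,0.096,8.5],[-3.62,1.88,-0.1,0,0,0.097,8.5],[0,0,0,0,0,0,8.5]]'
python3 - <<'E'
from h import *
st()
c=vision.calibration('wrist');im,d=vision.get_image('wrist')
import pickle;pickle.dump((c,d,im),open('w1.pkl','wb'))
print(c['position'],R.from_quat(c['orientation']).as_matrix().round(3))
cv2.imwrite('pics/w1.png',im[:,:,::-1])
E
```

```text
time: 1.65
position: [0.4716, 0.0291, 0.2357]
orientation: [0.795, 0.606, -0.0, 0.001]
contact_force: [1.1, 0.1, 0.9]
width: 0.0848
t 1.65 p [0.4716 0.0291 0.2357] azx 74.6 z [ 0.0016 -0.0023 -1.    ] F [1.1 0.1 0.9] w 0.0848 j [-0.58  0.24  0.49  2.01 -0.14  0.92 -0.28]
[0.49327417 0.10682076 0.37781413] [[ 0.964 -0.254 -0.08 ]
 [-0.266 -0.916 -0.3  ]
 [ 0.003  0.311 -0.95 ]]
```

View pics/w1.png

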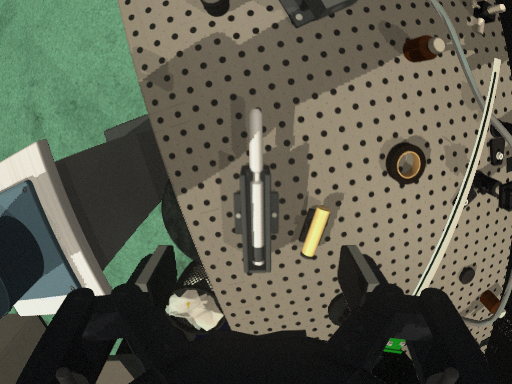

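```bash
cat >> h.py <<'E'
def wray(uv,c,H=384):
    f=H/2/np.tan(np.radians(c['fovy'])/2)
    uv=np.atleast_2d(np.array(uv,float));d=uv-[c['cx'],c['cy']];r=np.linalg.norm(d,axis=1);t=r/f
    k=np.where(r>1e-9,np.sin(t)/np.maximum(r,1e-9),0)
    return np.column_stack([d*k[:,None],np.cos(t)])@R.from_quat(c['orientation']).as_matrix().T
def won(uv,c,z):
    r=wray(uv,c);return c['position']+r*((z-c['position'][2])/r[:,2])[:,None]
def wcloud(d,c):
    H,W=d.shape;u,v=np.meshgrid(np.arange(W),np.arange(H))
    Rm=R.from_quat(c['orientation']).as_matrix()
    r=wray(np.stack([u.ravel(),v.ravel()],1),c);zc=r@Rm[:,2]
    return (c['position']+r*(d.ravel()/zc)[:,None]).reshape(H,W,3)
E
python3 - <<'E'
from h import *
import pickle
c,d,im=pickle.load(open('w1.pkl','rb'))
g=im[95:285,215:300,::-1]
cv2.imwrite('pics/w1c.png',cv2.resize(g[:95],None,fx=6,fy=6,interpolation=2))
cv2.imwrite('pics/w1d.png',cv2.resize(g[90:],None,fx=6,fy=6,interpolation=2))
P=wcloud(d,c);np.save('pics/w1P.npy',P)
m=(P[...,2]>.036)&(P[...,2]<.05)&(P[...,0]>.40)&(P[...,0]<.52)&(P[...,1]>-.12)&(P[...,1]<.12)
vv,uu=np.nonzero(m);p=P[m]
# rod part beyond cradle
k=(p[:,1]>.03);q=p[k];print(len(q),q.mean(0),q.max(0))
w,v=np.linalg.eigh(np.cov(q[:,:2].T));print(v[:,1],np.degrees(np.arctan2(v[1,1],v[0,1])))
E
```

```text
760 [0.48018052 0.0618812  0.04098738] [0.49422008 0.09472791 0.04446851]
[0.26084229 0.96538143] 74.87995338258526
```

View pics/w1c.png

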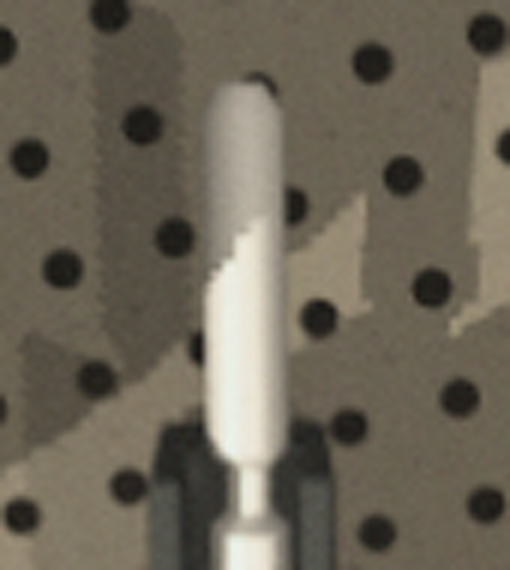

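View pics/w1d.png

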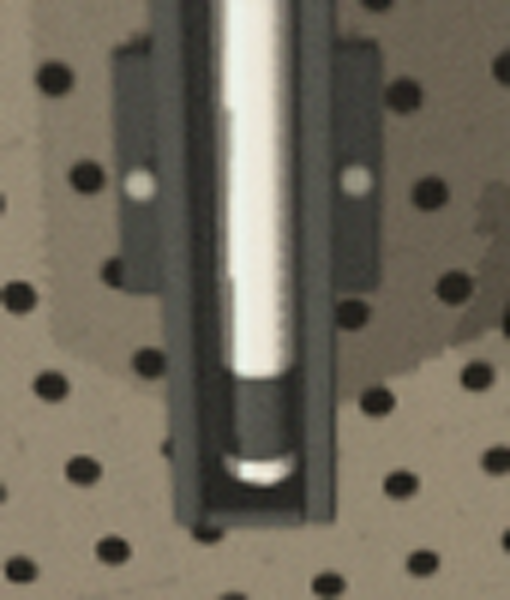

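```bash
python3 - <<'E'
from h import *
import pickle
c,d,im=pickle.load(open('w1.pkl','rb'))
n=won([(255.2,108.5)],c,.036)[0];g=won([(256.7,176.6)],c,.037)[0];b=won([(258.2,247.2)],c,.04)[0]
t=won([(258,262.5)],c,.042)[0]
print(n,g,b,t,np.linalg.norm((n-g)[:2]),np.linalg.norm((n-t)[:2]))
for a in(g,b,t): print(np.degrees(np.arctan2((n-a)[1],(n-a)[0])))
# cradle wall midpoints front / back rear corner
f=won([(215+151/6,95+490/6),(215+331/6,95+490/6),(215+183/6,185+515/6),(215+330/6,185+515/6)],c,.042);print(f,f[:2].mean(0),f[2:].mean(0))
v=f[:2].mean(0)-f[2:].mean(0);print(np.degrees(np.arctan2(v[1],v[0])))
E
```

```text
[0.48924464 0.09535789 0.036     ] [0.46955117 0.01760933 0.037     ] [ 0.4466304  -0.07264866  0.04      ] [ 0.44053773 -0.09385546  0.042     ] 0.08020393790843208 0.1953818224912439
75.78610441832664
75.76729589887574
75.56444186219937
[[ 0.45122774  0.02402204  0.042     ]
 [ 0.48507475  0.01464701  0.042     ]
 [ 0.42093062 -0.10220685  0.042     ]
 [ 0.45247688 -0.11099962  0.042     ]] [0.46815125 0.01933453 0.042     ] [ 0.43670375 -0.10660324  0.042     ]
75.97957801211048
```

```bash
python3 -c "
from h import *
plan([0.474,0.0402,0.017],75.6,6)"
```

```text
0.14,0.01,3.64,0,0,-0.002
0.15,0.01,3.64,0,0,-0.002
0.14,0.02,3.64,0,0,-0.002
0.15,0.01,3.64,0,0,-0.002
0.14,0.02,3.64,0,0,-0.002
0.15,0.02,3.64,0.001,0.001,-0.002
```

```bash
python3 -m pendant '[[0.5,0.03,3.6,0,0,-0.01,8.5],[0.4,0.06,3.6,0,0,-0.008,8.5],[0,0,3.6,0,0,0,8.5],[0,0,3.6,0,0,0,8.5],[0,0,0,0,0,0,8.5]]'
python3 -c "
from h import *
st();plan([0.474,0.0402,0.017],75.6,4)"
python3 - <<'E'
from h import *
im,d=vision.get_image('wrist');cv2.imwrite('pics/w2.png',im[:,:,::-1])
E
```

```text
time: 2.2
position: [0.4697, 0.0443, 0.0877]
orientation: [0.786, 0.618, -0.004, -0.002]
contact_force: [-0.6, -0.7, 0.8]
width: 0.085
t 2.2 p [0.4697 0.0443 0.0877] azx 76.4 z [-0.0086 -0.0013 -1.    ] F [-0.6 -0.7  0.8] w 0.085 j [-0.49  0.5   0.37  2.11 -0.32  0.59 -0.13]
-0.07,0.14,1.77,-0.002,0.001,0.003
-0.07,0.14,1.77,-0.002,0.001,0.004
-0.07,0.14,1.76,-0.002,0.001,0.003
-0.07,0.13,1.77,-0.002,0,0.004
```

View pics/w2.png

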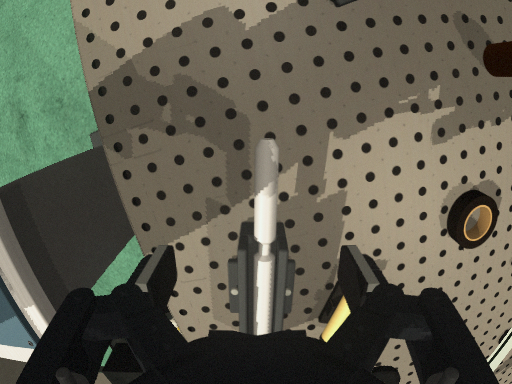

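```bash
python3 -m pendant '[[-0.09,0.18,2.4,-0.003,0.002,0.004,8.5],[-0.09,0.18,2.4,-0.003,0,0.004,8.5],[-0.09,0.18,2.2,-0.002,0,0.004,8.5],[0,0,0,0,0,0,8.5]]'
python3 -c "
from h import *
st();plan([0.474,0.0402,0.017],75.6,1)"
python3 - <<'E'
from h import *
im,d=vision.get_image('wrist');cv2.imwrite('pics/w3.png',im[:,:,::-1])
E
```

```text
time: 2.65
position: [0.4782, 0.04, 0.0213]
orientation: [0.79, 0.613, 0.003, 0.002]
contact_force: [-0.4, -0.2, -0.2]
width: 0.0851
t 2.65 p [0.4782 0.04   0.0213] azx 75.61 z [ 7.2e-03  4.0e-04 -1.0e+00] F [-0.4 -0.2 -0.2] w 0.0851 j [-0.41  0.63  0.29  2.11 -0.4   0.44 -0.06]
-0.09,-0.42,0.43,0.007,-0.002,0
```

View pics/w3.png

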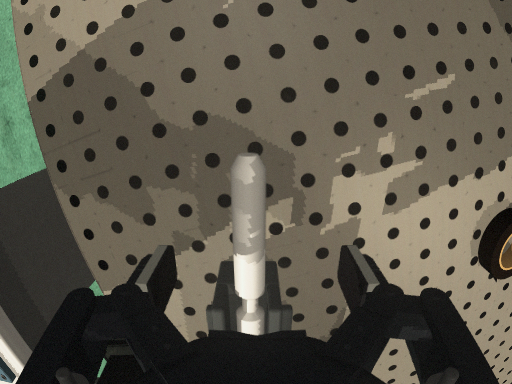

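```bash
python3 -m pendant '[[-0.1,-0.36,0.4,0.006,0,0,8.5],[0,0,0,0,0,0,8.5],[0,0,0,0,0,0,8.5]]'
python3 -c "
from h import *
st();plan([0.474,0.0402,0.017],75.6,1)
im,d=vision.get_image('wrist');cv2.imwrite('pics/w4.png',im[100:384,60:420,::-1])"
```

```text
time: 3.0
position: [0.4752, 0.0397, 0.0182]
orientation: [0.79, 0.613, 0.002, 0.0]
contact_force: [-0.1, -0.1, 0.3]
width: 0.0848
t 3.0 p [0.4752 0.0397 0.0182] azx 75.58 z [ 0.0038  0.0019 -1.    ] F [-0.1 -0.1  0.3] w 0.0848 j [-0.4   0.64  0.28  2.12 -0.41  0.43 -0.06]
0.02,-0.13,0.12,0.003,-0.003,-0
```

View pics/w4.png

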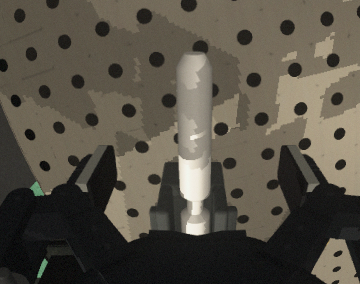

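```bash
python3 -m pendant '[[0,-0.1,0.1,0.002,-0.001,0,4],[0,0,0,0,0,0,2.5],[0,0,0,0,0,0,1.2],[0,0,0,0,0,0,1.2],[0,0,0,0,0,0,1.2]]';python3 -m pendant '[[0,0,0,0,0,0,1.2],[0,0,0,0,0,0,1.2],[0,0,0,0,0,0,1.2],[0,0,0,0,0,0,1.2]]'
python3 -c "
from h import *
st()
im,d=vision.get_image('wrist');cv2.imwrite('pics/w5.png',im[100:384,60:420,::-1])"
```

```text
time: 3.55
position: [0.4738, 0.0396, 0.0163]
orientation: [0.79, 0.613, 0.0, -0.0]
contact_force: [0.0, 0.2, 1.7]
width: 0.0143
time: 3.95
position: [0.4738, 0.0396, 0.0163]
orientation: [0.79, 0.613, 0.0, -0.0]
contact_force: [-0.9, 0.1, 2.0]
width: 0.0142
t 3.95 p [0.4738 0.0396 0.0163] azx 75.56 z [ 4.e-04  1.e-03 -1.e+00] F [-0.9  0.1  2. ] w 0.0142 j [-0.4   0.64  0.28  2.12 -0.41  0.43 -0.06]
```

View pics/w5.png

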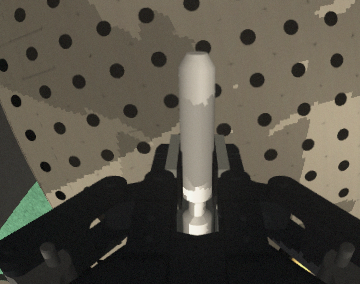

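```bash
python3 -m pendant '[[0,0,-1,0,0,0,1],[0,0,-2.5,0,0,0,1],[0,0,-3,0,0,0,1],[0,0,-3,0,0,0,1],[0,0,-2.5,0,0,0,1]]';python3 -m pendant '[[0,0,0,0,0,0,1],[0,0,0,0,0,0,1]]'
python3 - <<'E'
from h import *
st()
for n in ['scene','side','wrist']:
    im,d=vision.get_image(n);cv2.imwrite(f'pics/l_{n}.png',im[:,:,::-1]);np.save(f'pics/l_{n}.npy',d)
import pickle;pickle.dump((vision.calibration('wrist'),d,im),open('w2.pkl','wb'))
a=cv2.imread('pics/l_scene.png')[150:300,170:310];b=cv2.imread('pics/l_side.png')[150:300,170:310]
cv2.imwrite('pics/l.png',cv2.resize(np.hstack([a,b]),None,fx=2.8,fy=2.8,interpolation=2))
E
```

```text
time: 4.5
position: [0.4736, 0.0395, 0.1382]
orientation: [0.79, 0.613, 0.001, -0.0]
contact_force: [1.5, 0.7, -0.3]
width: 0.0144
time: 4.7
position: [0.4736, 0.0398, 0.1367]
orientation: [0.79, 0.613, 0.001, -0.0]
contact_force: [-0.5, -0.7, -1.1]
width: 0.0139
t 4.7 p [0.4736 0.0398 0.1367] azx 75.58 z [ 0.001   0.0017 -1.    ] F [-0.5 -0.7 -1.1] w 0.0139 j [-0.53  0.41  0.44  2.09 -0.27  0.7  -0.17]
```

View pics/l.png

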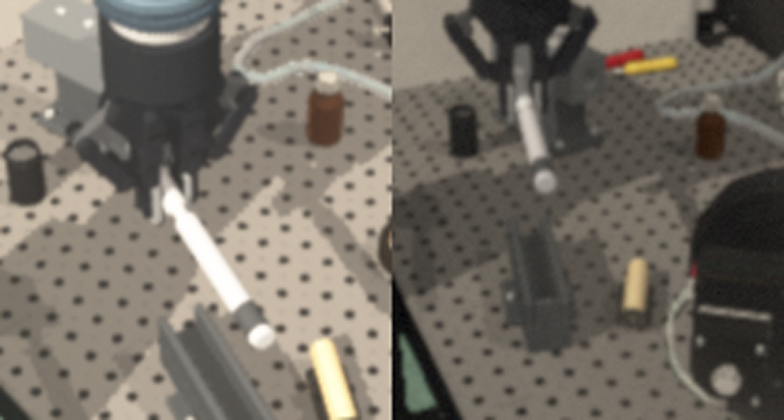

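View pics/l_wrist.png

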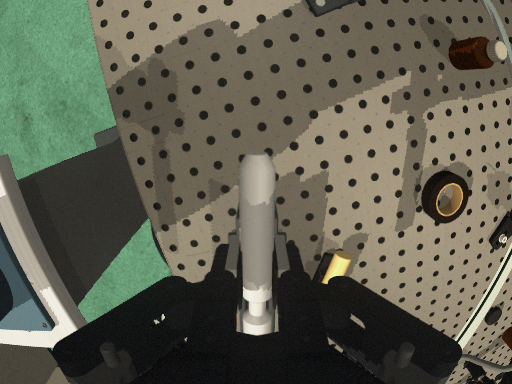

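```bash
cat >> h.py <<'E'
def rodfit(n,d,p0,az,zlo,zhi,s0=-.13,s1=.05,lat=.02,show=True):
    c=vision.calibration(n);P=wcloud(d,c) if n=='wrist' else cloud(d,c)
    a=np.radians(az);D=np.array([np.cos(a),np.sin(a)]);N=np.array([-D[1],D[0]])
    q=P[...,:2]-p0[:2];s=q@D;t=q@N
    m=(s>s0)&(s<s1)&(abs(t)<lat)&(P[...,2]>zlo)&(P[...,2]<zhi)&(d>0)
    S,T,Z=s[m],t[m],P[...,2][m]
    out=[]
    for b in np.arange(s0,s1,.015):
        k=(S>b)&(S<b+.015)
        if k.sum()>6: out.append((b+.0075,np.median(T[k]),np.percentile(Z[k],85),k.sum()))
    out=np.array(out);print(n);print((out*[1000,1000,1000,1]).round(1))
    return out
E
python3 - <<'E'
from h import *
s=sense();M=R.from_quat(s['orientation']).as_matrix();g=s['position']-.019*M[:,2];print('grasp',g)
for n in ['scene','side']:
    rodfit(n,np.load(f'pics/l_{n}.npy'),g,75.58,.125,.185,-.15,-.02)
rodfit('wrist',np.load(f'pics/l_wrist.npy'),g,75.58,.13,.185,-.03,.07)
E
```

```text
grasp [0.47275852 0.03942081 0.15435984]
scene
[[-142.5    0.8  163.1   69. ]
 [-127.5    1.9  163.6   66. ]
 [-112.5    2.5  164.1   62. ]
 [ -97.5    2.8  163.4   64. ]
 [ -82.5    2.6  163.9   59. ]
 [ -67.5    1.9  163.5   58. ]
 [ -52.5    2.4  163.6   56. ]
 [ -37.5    2.9  163.7   54. ]
 [ -22.5    1.7  160.8   14. ]]
side
[[-142.5    0.7  158.9   50. ]
 [-127.5    1.   160.5   30. ]
 [-112.5    3.   160.5   26. ]
 [ -97.5    1.8  160.3   24. ]
 [ -82.5    1.2  160.8   26. ]
 [ -67.5    1.   160.7   23. ]
 [ -52.5    2.2  160.1   16. ]
 [ -37.5    2.2  160.4   23. ]]
wrist
[[-2.250e+01 -7.000e-01  1.590e+02  4.710e+02]
 [-7.500e+00 -7.000e-01  1.727e+02  1.013e+03]
 [ 7.500e+00  2.000e-01  1.800e+02  3.579e+03]
 [ 2.250e+01 -3.000e-01  1.616e+02  1.055e+03]
 [ 3.750e+01 -3.000e-01  1.616e+02  1.201e+03]
 [ 5.250e+01 -3.000e-01  1.612e+02  1.118e+03]]
```

```bash
python3 -c "
from h import *
plan([0.6189,0.0926,0.1367],104.2,6)"
```

```text
1.47,2.14,-0.03,-0,-0,-0.083
1.28,2.25,-0.03,-0,-0,-0.083
1.09,2.35,-0.02,-0,-0,-0.083
0.89,2.43,-0.03,-0.001,-0,-0.084
0.69,2.5,-0.02,-0,-0,-0.083
0.48,2.55,-0.02,-0.001,-0.001,-0.084
```

```bash
python3 -m pendant '[[1.47,2.14,0,0,0,-0.083,1],[1.28,2.25,0,0,0,-0.083,1],[1.09,2.35,0,0,0,-0.083,1],[0.89,2.43,0,0,0,-0.084,1],[0.69,2.5,0,0,0,-0.083,1]]';python3 -m pendant '[[0.48,2.55,0,0,0,-0.084,1],[0,0,0,0,0,0,1],[0,0,0,0,0,0,1]]'
python3 -c "
from h import *
st();plan([0.6189,0.0926,0.0717],104.2,3)"
```

```text
time: 5.35
position: [0.5955, 0.0839, 0.1348]
orientation: [0.646, 0.764, -0.001, -0.001]
contact_force: [-0.3, 0.0, -0.5]
width: 0.014
time: 5.65
position: [0.6189, 0.0924, 0.1348]
orientation: [0.615, 0.789, -0.001, -0.001]
contact_force: [-0.3, -1.0, -2.1]
width: 0.0141
t 5.65 p [0.6189 0.0924 0.1348] azx 104.15 z [-2.5e-03  4.0e-04 -1.0e+00] F [-0.3 -1.  -2.1] w 0.0141 j [-0.42  0.62  0.29  1.69 -0.22  0.86  0.21]
0.01,0.01,2.1,-0.001,-0,-0
0,0,2.1,-0.001,-0,-0
0.01,0,2.11,-0,-0.001,-0.001
```

```bash
python3 -m pendant '[[0,0,2.1,0,0,0,1],[0,0,2.1,-0.001,0,0,1],[0,0,2.1,-0.001,0,0,1],[0,0,0,0,0,0,1],[0,0,0,0,0,0,1]]'
python3 - <<'E'
from h import *
st()
import pickle
for n in ['scene','side','wrist']:
    im,d=vision.get_image(n);cv2.imwrite(f'pics/m_{n}.png',im[:,:,::-1]);np.save(f'pics/m_{n}.npy',d)
pickle.dump(vision.calibration('wrist'),open('w3.pkl','wb'))
a=cv2.imread('pics/m_scene.png')[140:260,170:310];b=cv2.imread('pics/m_side.png')[130:250,170:310]
cv2.imwrite('pics/m.png',cv2.resize(np.hstack([a,b]),None,fx=2.8,fy=2.8,interpolation=2))
E
```

```text
time: 6.15
position: [0.619, 0.0922, 0.0733]
orientation: [0.615, 0.789, 0.001, -0.0]
contact_force: [1.1, 0.1, -0.6]
width: 0.0144
t 6.15 p [0.619  0.0922 0.0733] azx 104.16 z [ 7.e-04  9.e-04 -1.e+00] F [ 1.1  0.1 -0.6] w 0.0144 j [-0.4   0.71  0.26  1.72 -0.25  0.75  0.23]
```

View pics/m.png

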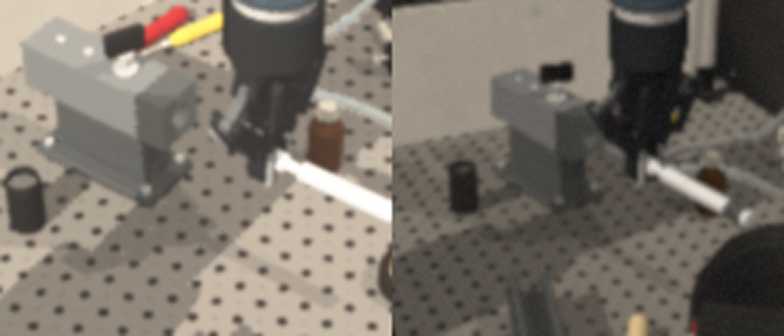

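View pics/m_wrist.png

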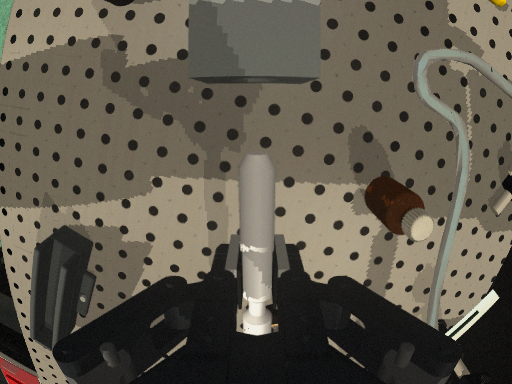

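```bash
python3 - <<'E'
from h import *
a=cv2.imread('pics/m_wrist.png')[0:180,170:340]
cv2.imwrite('pics/mc.png',cv2.resize(a,None,fx=3.3,fy=3.3,interpolation=2))
E
```

```text
(no output)
```

View pics/mc.png

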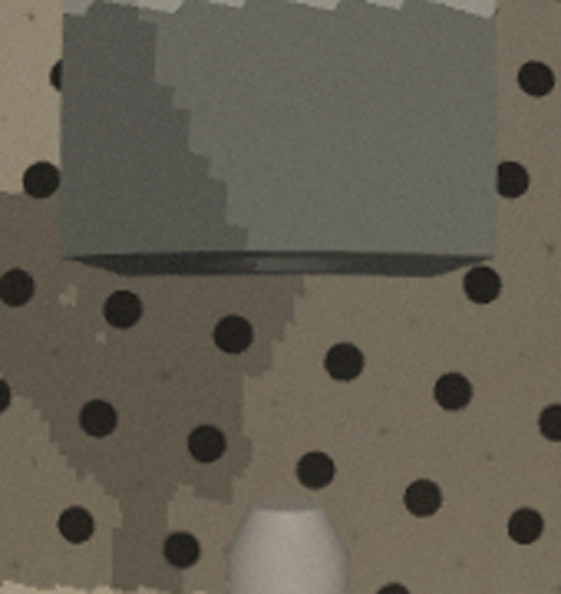

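```bash
python3 - <<'E'
from h import *
import pickle
c=pickle.load(open('w3.pkl','rb'))
f=lambda *p:[(170+x/3.3,y/3.3) for x,y in p]
H=won(f((63,257),(496,254),(62,12),(497,12)),c,.113);print(H)
n=won(f((289,508)),c,.0915)[0];print('nose',n)
D=(H[2]+H[3]-H[0]-H[1])/2;az=np.degrees(np.arctan2(D[1],D[0]));e=H[1]-H[0];az2=np.degrees(np.arctan2(e[1],e[0]))+90;print(az,az2,np.linalg.norm(e))
# rod edges
for r in (190,215,230):
    print(r,[round(float(x),2) for x in (0,)])
m=(H[0]+H[1])/2;print('mouth mid',m)
d=np.array([np.cos(np.radians(104.2)),np.sin(np.radians(104.2))]);N=np.array([-d[1],d[0]])
print('along',(m-n)[:2]@d,'lat (to +N)',(m-n)[:2]@N)
s=sense();g=s['position'];print('grasp->mouth along',(m-g)[:2]@d,'lat',(m-g)[:2]@N)
for nm in ['scene','side']:
  P=cloud(np.load(f'pics/m_{nm}.npy'),vision.calibration(nm))
  m=(P[...,0]>.5)&(P[...,0]<.63)&(P[...,1]>.15)&(P[...,1]<.36)&(P[...,2]>.105)&(P[...,2]<.12)
  p=P[m][:,:2];r=cv2.minAreaRect(p.astype(np.float32)*1000);print(nm,r)
  g=s['position']; rodfit(nm,np.load(f'pics/m_{nm}.npy'),g,104.16,.07,.12,-.15,-.02)
E
```

```text
[[0.57716714 0.1723405  0.113     ]
 [0.62127084 0.18373225 0.113     ]
 [0.57014839 0.19902908 0.113     ]
 [0.61485874 0.21023716 0.113     ]]
nose [0.60810009 0.14760673 0.0915    ]
104.17045707152123 104.48266299921829 0.04555115683147993
190 [0.0]
215 [0.0]
230 [0.0]
mouth mid [0.59921899 0.17803637 0.113     ]
along 0.03167847828985693 lat (to +N) 0.0011451206195414764
grasp->mouth along 0.0879571905863026 lat -0.00023243890448752038
scene ((578.8587646484375, 250.1884765625), (50.467166900634766, 153.39910888671875), 13.961804389953613)
scene
[[-142.5    5.4  100.1   40. ]
 [-127.5    7.    99.5   51. ]
 [-112.5    6.5   99.9   50. ]
 [ -97.5    6.5  100.4   51. ]
 [ -82.5    6.6   99.9   51. ]
 [ -67.5    7.3  100.4   47. ]
 [ -52.5    7.1  100.4   49. ]
 [ -37.5    7.4  100.2   43. ]
 [ -22.5    5.    97.2   17. ]]
side ((577.8109741210938, 248.7844696044922), (48.3139762878418, 153.63003540039062), 13.423864364624023)
side
[[-142.5    3.2   96.8   34. ]
 [-127.5    7.1   97.    29. ]
 [-112.5    5.4   97.9   28. ]
 [ -97.5    5.7   98.    31. ]
 [ -82.5    6.4   97.5   28. ]
 [ -67.5    7.    98.3   24. ]
 [ -52.5    6.9   98.    27. ]
 [ -37.5    5.9   97.7   25. ]
 [ -22.5    4.    94.6    7. ]]
```

```bash
python3 -m pendant '[[1,0,0.2,0,0,0,1],[1,0,0,0,0,0,1],[0.8,0,0,0,0,0,1],[0.5,0,0,0,0,0,1],[0,0,0,0,0,0,1]]'; python3 -c "
from h import *
st()"
```

```text
time: 6.8
position: [0.6114, 0.1265, 0.0714]
orientation: [0.613, 0.79, 0.001, 0.0]
contact_force: [0.5, -0.2, -1.0]
width: 0.0145
t 6.8 p [0.6114 0.1265 0.0714] azx 104.33 z [ 0.0021  0.0022 -1.    ] F [ 0.5 -0.2 -1. ] w 0.0145 j [-0.46  0.71  0.26  1.72 -0.25  0.74  0.18]
```

```bash
python3 -m pendant '[[0.4,0,0,0,0,0,1],[0.4,0,0,0,0,0,1],[0.2,0,0,0,0,0,1]]'; python3 -c "
from h import *
st()
for n in ['wrist','scene']:
    im,d=vision.get_image(n);cv2.imwrite(f'pics/n_{n}.png',im[:,:,::-1])
a=cv2.imread('pics/n_scene.png')[140:260,170:310];cv2.imwrite('pics/n_scene.png',cv2.resize(a,None,fx=4,fy=4,interpolation=2))"
```

```text
time: 7.1
position: [0.6092, 0.1348, 0.0714]
orientation: [0.614, 0.789, 0.001, 0.0]
contact_force: [-0.4, 0.2, -1.2]
width: 0.0147
t 7.1 p [0.6092 0.1348 0.0714] azx 104.21 z [ 0.0021  0.0017 -1.    ] F [-0.4  0.2 -1.2] w 0.0147 j [-0.47  0.71  0.26  1.73 -0.25  0.74  0.16]
```

View pics/n_wrist.png

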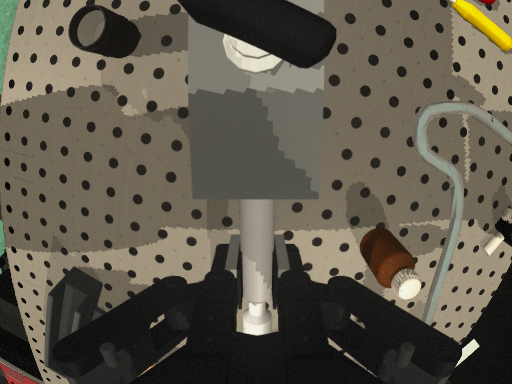

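View pics/n_scene.png

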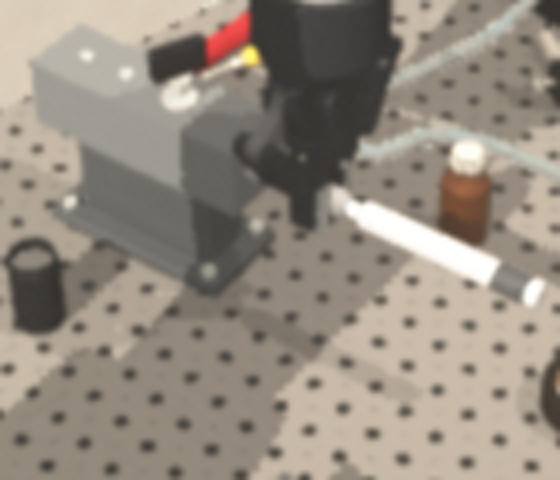

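```bash
python3 -m pendant '[[0.5,0,0,0,0,0,1],[0.5,0,0,0,0,0,1],[0.5,0,0,0,0,0,1]]';python3 -m pendant '[[0.5,0,0,0,0,0,1],[0.4,0,0,0,0,0,1],[0,0,0,0,0,0,1]]'; python3 -c "
from h import *
st()
im,d=vision.get_image('wrist');cv2.imwrite('pics/o_wrist.png',im[:,:,::-1])"
```

```text
time: 7.5
position: [0.6055, 0.1496, 0.0714]
orientation: [0.614, 0.789, 0.001, 0.0]
contact_force: [0.4, 0.3, -1.7]
width: 0.0143
time: 7.8
position: [0.6031, 0.1589, 0.0714]
orientation: [0.614, 0.79, 0.001, 0.0]
contact_force: [0.1, -0.4, -1.0]
width: 0.0139
t 7.8 p [0.6031 0.1589 0.0714] azx 104.28 z [ 0.0021  0.002  -1.    ] F [ 0.1 -0.4 -1. ] w 0.0139 j [-0.51  0.71  0.26  1.73 -0.25  0.74  0.12]
```

View pics/o_wrist.png

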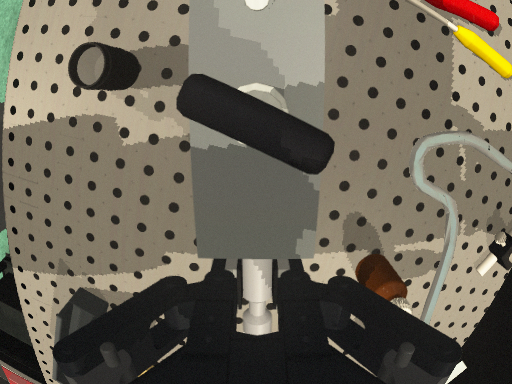

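```bash
python3 -m pendant '[[0,0,0,0,0,0,2],[0,0,0,0,0,0,3],[0,0,0,0,0,0,5],[0,0,0,0,0,0,6],[0,0,0,0,0,0,6]]';python3 -m pendant '[[0,0,-2,0,0,0,6],[0,0,-3,0,0,0,6],[-2,0,-2,0,0,0,6],[-4,0,0,0,0,0,6],[-4,0,0,0,0,0,7]]'; python3 -m pendant '[[0,0,0,0,0,0,7]]'; python3 - <<'E'
from h import *
st()
for n in ['scene','side','wrist']:
    im,d=vision.get_image(n);cv2.imwrite(f'pics/p_{n}.png',im[:,:,::-1]);np.save(f'pics/p_{n}.npy',d)
a=cv2.imread('pics/p_scene.png')[140:260,170:310];b=cv2.imread('pics/p_side.png')[130:250,170:310]
cv2.imwrite('pics/p.png',cv2.resize(np.hstack([a,b]),None,fx=2.8,fy=2.8,interpolation=2))
E
```

```text
time: 8.35
position: [0.6035, 0.1576, 0.0715]
orientation: [0.614, 0.789, 0.001, 0.0]
contact_force: [-0.7, -1.3, -0.7]
width: 0.0599
time: 8.85
position: [0.6286, 0.0606, 0.1424]
orientation: [0.613, 0.79, 0.002, 0.001]
contact_force: [0.6, 0.2, -0.2]
width: 0.0699
time: 8.95
position: [0.6291, 0.0521, 0.1421]
orientation: [0.618, 0.786, -0.0, 0.003]
contact_force: [-0.9, -1.0, -0.3]
width: 0.0697
t 8.95 p [0.6291 0.0521 0.1421] azx 103.69 z [ 0.0042 -0.0034 -1.    ] F [-0.9 -1.  -0.3] w 0.0697 j [-0.37  0.62  0.3   1.68 -0.22  0.87  0.26]
```

View pics/p.png

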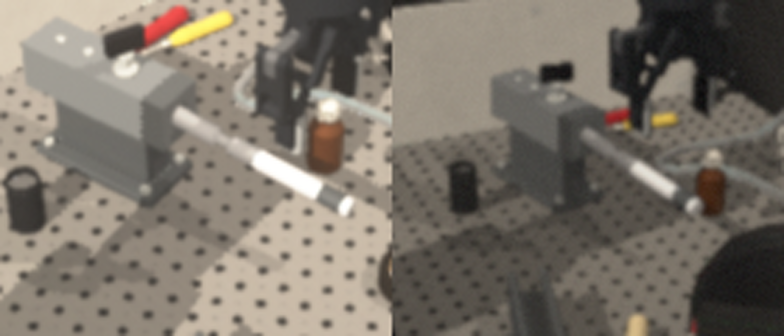

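View pics/p_wrist.png

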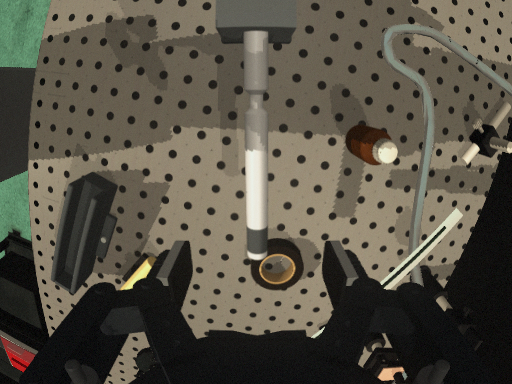

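Rod rests in the mouth, drooping a little; the fingers are clear above it. Measure its slope and tail.

```bash
python3 - <<'E'
from h import *
m=np.array([.5985,.1777,.09])
for n in ['scene','side','wrist']:
    o=rodfit(n,np.load(f'pics/p_{n}.npy'),m,104.2,.06,.11,-.18,-.005)
    k=abs(o[:,1])<.015;print(np.polyfit(o[k,0],o[k,2],1),np.polyfit(o[k,0],o[k,1],1))
c=vision.calibration('wrist')
# pixels: tail (257,257), band start (257,229), groove (254,100), mouth edge (256,30)
for uv,z in (((257,257),.093),((257,229),.094),((254,100),.1)):
    p=won([uv],c,z)[0];d=np.array([np.cos(np.radians(104.2)),np.sin(np.radians(104.2))]);N=np.array([-d[1],d[0]])
    print(p,(p-m)[:2]@d,(p-m)[:2]@N)
E
```

```text
scene
[[-157.5    4.7   83.4   57. ]
 [-142.5    6.    85.6   48. ]
 [-127.5    5.7   86.8   46. ]
 [-112.5    5.1   88.2   48. ]
 [ -97.5    5.3   89.    44. ]
 [ -82.5    6.1   90.6   47. ]
 [ -67.5    5.6   92.1   43. ]
 [ -52.5    5.4   92.5   35. ]
 [ -37.5    4.5   94.8   43. ]
 [ -22.5    5.8   96.2   43. ]
 [  -7.5    6.1   96.8   25. ]]
[0.08776449 0.09778738] [0.00222464 0.00567312]
side
[[-157.5    4.6   80.8   39. ]
 [-142.5    5.8   82.3   25. ]
 [-127.5    5.9   82.9   30. ]
 [-112.5    6.3   84.7   26. ]
 [ -97.5    6.3   86.9   28. ]
 [ -82.5    6.5   87.6   24. ]
 [ -67.5    6.7   89.    23. ]
 [ -52.5    4.8   89.3   16. ]
 [ -37.5    3.    90.    24. ]
 [ -22.5    5.6   92.8   24. ]
 [  -7.5    7.9   93.7   13. ]]
[0.08439905 0.09423087] [0.00284463 0.00599239]
wrist
[[-1.575e+02 -1.100e+00  8.280e+01  2.260e+02]
 [-1.425e+02 -3.000e-01  8.390e+01  3.420e+02]
 [-1.275e+02 -3.000e-01  8.510e+01  3.770e+02]
 [-1.125e+02 -4.000e-01  8.630e+01  4.160e+02]
 [-9.750e+01 -4.000e-01  8.750e+01  4.630e+02]
 [-8.250e+01 -4.000e-01  8.910e+01  4.860e+02]
 [-6.750e+01 -4.000e-01  9.040e+01  5.090e+02]
 [-5.250e+01 -4.000e-01  9.120e+01  4.830e+02]
 [-3.750e+01 -4.000e-01  9.280e+01  4.120e+02]
 [-2.250e+01 -4.000e-01  9.430e+01  5.850e+02]
 [-7.500e+00 -5.000e-01  9.540e+01  3.860e+02]]
[0.08484543 0.09598763] [ 0.00135157 -0.00035048]
[0.63688928 0.03022704 0.093     ] -0.15238414995959584 -0.001040106954494874
[0.63114455 0.05293341 0.094     ] -0.12896233501623183 -0.0010409408785486895
[0.60779094 0.13780183 0.1       ] -0.040958235477971186 0.0007802609125839232
```

```bash
cat >> h.py <<'E'
def plan2(pos,az,pitch,n):
    s=sense();p=s['position'];M=R.from_quat(s['orientation']).as_matrix()
    a=np.radians(az);X=np.array([np.cos(a),np.sin(a),0]);Z=np.array([0,0,-1.]);Y=np.cross(Z,X)
    T=np.stack([X,Y,Z],1)@R.from_rotvec([0,pitch,0]).as_matrix()
    cur=M.copy();q=p.copy()
    for i in range(n):
        l=(cur.T@((np.array(pos)-q)/(n-i))*100).round(2);r=(R.from_matrix(cur.T@T).as_rotvec()/(n-i)).round(3)
        q=q+cur@l/100;cur=cur@R.from_rotvec(r).as_matrix();print('['+','.join(f'{v:g}' for v in [*l,*r])+']')
E
python3 -c "
from h import *
st();plan2([.6278,.062,.0589],104.2,.085,4)"
```

```text
t 9.1 p [0.6276 0.0613 0.1412] azx 104.21 z [ 0.0018  0.0023 -1.    ] F [-0.1  0.2  0.1] w 0.07 j [-0.38  0.62  0.3   1.68 -0.23  0.87  0.26]
[0.01,0,2.06,0.001,0.021,0]
[-0.03,0.01,2.06,0,0.021,0]
[-0.07,0,2.05,0.001,0.021,0]
[-0.12,0.01,2.06,0,0.02,0]
```

```bash
python3 -m pendant '[[0.01,0,2.06,0,0.021,0,7],[-0.03,0.01,2.06,0,0.021,0,7],[-0.07,0,2.05,0.001,0.021,0,7],[-0.12,0.01,2.06,0,0.021,0,7],[0,0,0,0,0,0,7]]';  python3 -m pendant '[[0,0,0,0,0,0,7]]'; python3 - <<'E'
from h import *
st();plan2([.6278,.062,.0589],104.2,.085,1)
im,d=vision.get_image('wrist');cv2.imwrite('pics/q.png',im[:,:,::-1])
E
```

```text
time: 9.6
position: [0.6251, 0.0613, 0.0553]
orientation: [0.614, 0.788, 0.025, -0.036]
contact_force: [0.7, -0.5, -0.2]
width: 0.0702
time: 9.7
position: [0.6275, 0.0619, 0.0584]
orientation: [0.613, 0.789, 0.026, -0.034]
contact_force: [0.2, -0.2, 0.9]
width: 0.0699
t 9.7 p [0.6275 0.0619 0.0584] azx 104.24 z [-0.0208  0.0826 -0.9964] F [ 0.2 -0.2  0.9] w 0.0699 j [-0.27  0.74  0.21  1.69 -0.33  0.76  0.38]
[0.01,0.03,-0.04,0,-0,0.001]
```

View pics/q.png

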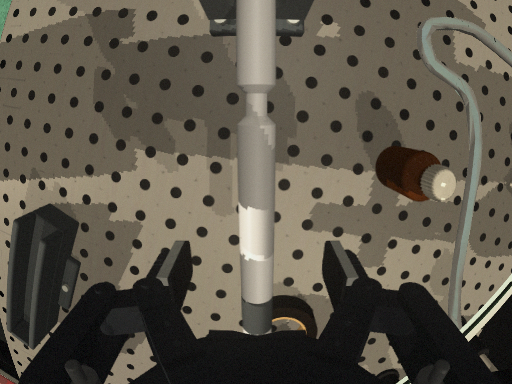

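```bash
python3 -m pendant '[[0,0.03,0,0,0,0,4],[0,0,0,0,0,0,2],[0,0,0,0,0,0,1.2],[0,0,0,0,0,0,1.2],[0,0,0,0,0,0,1.2]]';  python3 -m pendant '[[0,0,0,0,0,0,1.2],[0,0,0,0,0,0,1.2]]'; python3 - <<'E'
from h import *
st();d=np.array([-.2453,.9694,0]);m=np.array([.5985,.1777,0]);g=m-.121*d; print(g)
plan2([g[0],g[1],.0706],104.2,0,4)
E
```

```text
time: 10.25
position: [0.6282, 0.0616, 0.0592]
orientation: [0.613, 0.789, 0.027, -0.033]
contact_force: [-1.2, 0.7, 0.1]
width: 0.0142
time: 10.45
position: [0.6282, 0.0616, 0.059]
orientation: [0.614, 0.789, 0.027, -0.033]
contact_force: [-1.2, 0.1, 1.0]
width: 0.014
t 10.45 p [0.6282 0.0616 0.059 ] azx 104.23 z [-0.0197  0.0828 -0.9964] F [-1.2  0.1  1. ] w 0.014 j [-0.27  0.74  0.21  1.69 -0.33  0.76  0.38]
[0.6281813 0.0604026 0.       ]
[-0,-0.01,-0.29,0,-0.021,0]
[-0.01,-0.01,-0.29,0,-0.021,0]
[-0.02,-0.01,-0.29,0.001,-0.022,0]
[-0.02,-0,-0.29,0,-0.021,0]
```

```bash
python3 -m pendant '[[0,0,-0.29,0,-0.021,0,1.2],[0,0,-0.29,0,-0.021,0,1.2],[-0.02,0,-0.29,0,-0.022,0,1.2],[-0.02,0,-0.29,0,-0.021,0,1.2],[0,0,0,0,0,0,1.2]]';  python3 -m pendant '[[0,0,0,0,0,0,1.2]]'; python3 - <<'E'
from h import *
st();g=sense()['position']
for n in ['wrist','scene','side']:
    im,d=vision.get_image(n);cv2.imwrite(f'pics/r_{n}.png',im[:,:,::-1]);m=np.array([.5985,.1777,.09])
    o=rodfit(n,d,m,104.2,.08,.115,-.1,-.005);print(np.polyfit(o[:,0],o[:,2],1))
E
```

```text
time: 10.95
position: [0.6287, 0.062, 0.071]
orientation: [0.613, 0.79, 0.001, 0.001]
contact_force: [0.2, 0.4, -1.1]
width: 0.0139
time: 11.05
position: [0.6285, 0.0609, 0.0706]
orientation: [0.614, 0.789, 0.001, 0.001]
contact_force: [-0.4, 0.4, -1.3]
width: 0.0143
t 11.05 p [0.6285 0.0609 0.0706] azx 104.26 z [ 1.6e-03  2.0e-04 -1.0e+00] F [-0.4  0.4 -1.3] w 0.0143 j [-0.36  0.72  0.27  1.7  -0.26  0.75  0.29]
wrist
[[-9.250e+01 -1.000e+00  9.670e+01  1.112e+03]
 [-7.750e+01 -1.100e+00  9.670e+01  1.263e+03]
 [-6.250e+01 -1.100e+00  9.670e+01  1.374e+03]
 [-4.750e+01 -1.100e+00  9.610e+01  1.071e+03]
 [-3.250e+01 -7.000e-01  9.660e+01  1.330e+03]
 [-1.750e+01 -7.000e-01  9.670e+01  1.426e+03]
 [-2.500e+00 -7.000e-01  9.650e+01  4.520e+02]]
[-0.00162166  0.09651244]
scene
[[-77.5   7.7  95.1  16. ]
 [-62.5   5.4  98.1  41. ]
 [-47.5   3.3  96.2  26. ]
 [-32.5   4.6  97.9  44. ]
 [-17.5   5.4  97.8  44. ]
 [ -2.5   5.5  98.5  11. ]]
[0.03405013 0.09863227]
side
[[-92.5   6.9  90.2  10. ]
 [-77.5   7.1  92.4  14. ]
 [-62.5   6.8  93.8  18. ]
 [-47.5   4.3  93.4   9. ]
 [-32.5   5.4  93.6  26. ]
 [-17.5   5.2  94.7  19. ]
 [ -2.5   5.8  94.8   8. ]]
[0.04353221 0.0953382 ]
```

```bash
python3 -m pendant '[[0.6,0,0,0,0,0,1.2],[0.8,0,0,0,0,0,1.2],[0.8,0,0,0,0,0,1.2]]';  python3 -m pendant '[[0.8,0,0,0,0,0,1.2],[0.8,0,0,0,0,0,1.2],[0.4,0,0,0,0,0,1.2]]'; python3 - <<'E'
from h import *
st();print(sense()['ft_torque'])
E
```

```text
time: 11.5
position: [0.6229, 0.0826, 0.0705]
orientation: [0.614, 0.789, 0.001, 0.0]
contact_force: [-1.6, -0.7, -0.3]
width: 0.0138
time: 11.8
position: [0.6179, 0.1028, 0.0705]
orientation: [0.614, 0.79, 0.001, 0.0]
contact_force: [0.8, 0.4, -0.5]
width: 0.014
t 11.8 p [0.6179 0.1028 0.0705] azx 104.3 z [ 1.3e-03  9.0e-04 -1.0e+00] F [ 0.8  0.4 -0.5] w 0.014 j [-0.43  0.71  0.27  1.72 -0.27  0.75  0.23]
[-0.04519138 -0.03120058 -0.01913672]
```

```bash
python3 -m pendant '[[0.8,0,0,0,0,0,1.2],[0.8,0,0,0,0,0,1.2],[0.4,0,0,0,0,0,1.2]]';  python3 -m pendant '[[0.8,0,0,0,0,0,1.2],[0.8,0,0,0,0,0,1.2],[0.4,0,0,0,0,0,1.2]]'; python3 - <<'E'
from h import *
st();print(sense()['ft_torque'])
m=np.array([.5985,.1777]);d=np.array([-.2453,.9694]);print('along',(sense()['position'][:2]-m)@d)
im,d=vision.get_image('wrist');cv2.imwrite('pics/s.png',im[:,:,::-1])
E
```

```text
time: 12.1
position: [0.6129, 0.1218, 0.0705]
orientation: [0.614, 0.789, 0.001, 0.0]
contact_force: [-0.4, -0.7, -0.5]
width: 0.0141
time: 12.4
position: [0.608, 0.1411, 0.0705]
orientation: [0.614, 0.789, 0.001, 0.0]
contact_force: [-0.7, -0.4, 0.1]
width: 0.0141
t 12.4 p [0.608  0.1411 0.0705] azx 104.27 z [ 1.e-03  6.e-04 -1.e+00] F [-0.7 -0.4  0.1] w 0.0141 j [-0.49  0.71  0.28  1.72 -0.27  0.74  0.17]
[-0.1924003   0.08179867  0.05780117]
along -0.03785354621269177
```

View pics/s.png

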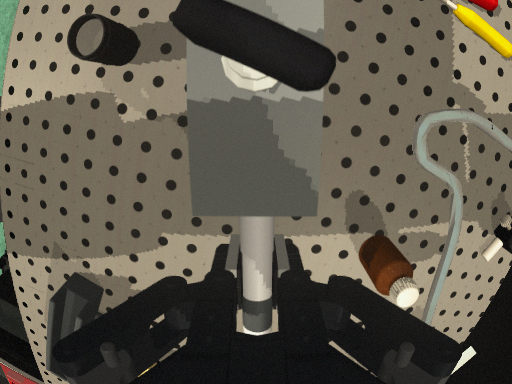

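```bash
python3 -m pendant '[[0.4,0,0,0,0,0,1.2],[0.4,0,0,0,0,0,1.2],[0.1,0,0,0,0,0,1.2]]';  python3 -m pendant '[[0.2,0,0,0,0,0,1.2],[0.15,0,0,0,0,0,1.2],[0,0,0,0,0,0,1.2]]'; python3 - <<'E'
from h import *
st();m=np.array([.5985,.1777]);d=np.array([-.2453,.9694]);print('along',(sense()['position'][:2]-m)@d)
E
```

```text
time: 12.75
position: [0.606, 0.1489, 0.0705]
orientation: [0.614, 0.789, 0.0, 0.0]
contact_force: [-0.8, -1.4, -0.1]
width: 0.014
time: 13.05
position: [0.6052, 0.1521, 0.0705]
orientation: [0.614, 0.789, 0.0, 0.0]
contact_force: [-1.6, -1.0, 0.4]
width: 0.0143
t 13.05 p [0.6052 0.1521 0.0705] azx 104.22 z [ 1.2e-03  3.0e-04 -1.0e+00] F [-1.6 -1.   0.4] w 0.0143 j [-0.51  0.71  0.28  1.72 -0.27  0.74  0.15]
along -0.026436200414540912
```

```bash
python3 -m pendant '[[0.1,0,0,0,0,0,1.2],[0.1,0,0,0,0,0,1.2],[0,0,0,0,0,0,1.2]]';  python3 -m pendant '[[0.1,0,0,0,0,0,1.2],[0.1,0,0,0,0,0,1.2],[0,0,0,0,0,0,1.2]]'; python3 - <<'E'
from h import *
st();m=np.array([.5985,.1777]);d=np.array([-.2453,.9694]);print('along',(sense()['position'][:2]-m)@d)
E
```

```text
time: 13.35
position: [0.6047, 0.154, 0.0705]
orientation: [0.614, 0.789, 0.0, 0.0]
contact_force: [-1.2, -1.8, 1.6]
width: 0.014
time: 13.65
position: [0.6044, 0.1556, 0.0705]
orientation: [0.614, 0.789, 0.0, 0.001]
contact_force: [-1.1, -2.4, 1.5]
width: 0.0142
t 13.65 p [0.6044 0.1556 0.0705] azx 104.21 z [ 1.4e-03 -1.0e-04 -1.0e+00] F [-1.1 -2.4  1.5] w 0.0142 j [-0.52  0.71  0.28  1.72 -0.27  0.74  0.14]
along -0.02283343592969832
```

```bash
python3 -m pendant '[[0.1,0,0,0,0,0,1.2],[0.1,0,0,0,0,0,1.2],[0,0,0,0,0,0,1.2]]'; python3 - <<'E'
from h import *
st();m=np.array([.5985,.1777]);d=np.array([-.2453,.9694]);print('along',(sense()['position'][:2]-m)@d)
im,d=vision.get_image('wrist');cv2.imwrite('pics/t.png',im[:,:,::-1])
E
```

```text
time: 13.95
position: [0.6043, 0.1556, 0.0706]
orientation: [0.615, 0.789, -0.0, 0.001]
contact_force: [-0.6, -7.1, 1.7]
width: 0.0145
t 13.95 p [0.6043 0.1556 0.0706] azx 104.14 z [ 0.0021 -0.0022 -1.    ] F [-0.6 -7.1  1.7] w 0.0145 j [-0.52  0.71  0.28  1.72 -0.27  0.74  0.14]
along -0.022830458247785797
```

View pics/t.png

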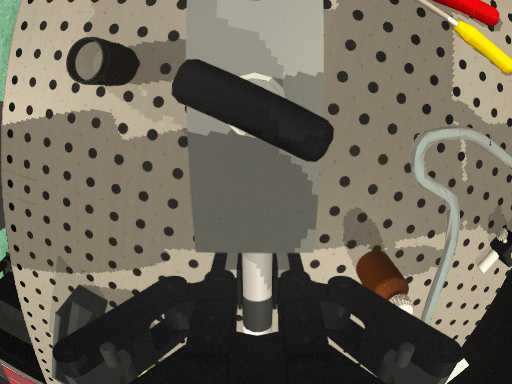

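```bash
python3 -m pendant '[[0.1,0,0,0,0,0,1.2],[0.1,0,0,0,0,0,1.2],[0,0,0,0,0,0,1.2]]'; python3 - <<'E'
from h import *
st();m=np.array([.5985,.1777]);d=np.array([-.2453,.9694]);print('along',(sense()['position'][:2]-m)@d)
E
```

```text
time: 14.3
position: [0.6043, 0.1557, 0.0706]
orientation: [0.615, 0.788, -0.001, 0.002]
contact_force: [-0.1, -10.9, 0.2]
width: 0.0141
t 14.3 p [0.6043 0.1557 0.0706] azx 104.07 z [ 0.0027 -0.0042 -1.    ] F [ -0.1 -10.9   0.2] w 0.0141 j [-0.53  0.71  0.28  1.73 -0.27  0.74  0.13]
along -0.0227763813991544
```

```bash
python3 -m pendant '[[-0.2,0,0,0,0,0,2],[-0.2,0,0,0,0,0,4],[0,0,0,0,0,0,6],[0,0,0,0,0,0,6],[0,0,-2,0,0,0,6]]';python3 -m pendant '[[0,0,-3,0,0,0,6],[-3,0,-3,0,0,0,6],[-3,0,0,0,0,0,6],[0,0,0,0,0,0,6],[0,0,0,0,0,0,6]]'; python3 - <<'E'
from h import *
st();
c=vision.calibration('wrist');im,d=vision.get_image('wrist');cv2.imwrite('pics/u.png',im[:,:,::-1])
import pickle;pickle.dump((c,d),open('w4.pkl','wb'))
E
```

```text
time: 14.8
position: [0.6023, 0.1563, 0.0885]
orientation: [0.614, 0.789, -0.001, -0.001]
contact_force: [-0.1, 0.3, 0.1]
width: 0.0599
time: 15.3
position: [0.619, 0.0975, 0.1506]
orientation: [0.615, 0.789, 0.001, 0.0]
contact_force: [0.1, 0.7, 0.2]
width: 0.0598
t 15.3 p [0.619  0.0975 0.1506] azx 104.15 z [ 1.6e-03  8.0e-04 -1.0e+00] F [0.1 0.7 0.2] w 0.0598 j [-0.45  0.6   0.32  1.68 -0.23  0.89  0.21]
```

View pics/u.png

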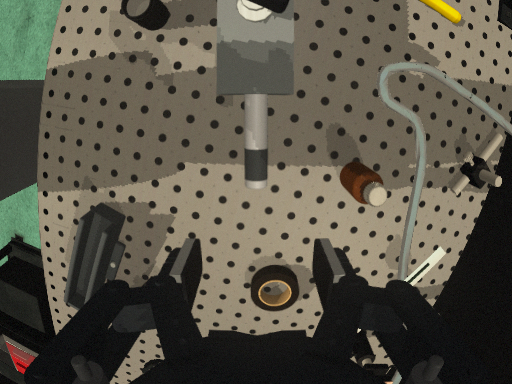

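```bash
python3 - <<'E'
from h import *
import pickle
c,d=pickle.load(open('w4.pkl','rb'))
im=cv2.imread('pics/u.png')
# front top edge row at 94, tail end row ~183 (top rim), z .097
e=won([(217,94.5),(293,94.5)],c,.113).mean(0);t=won([(257,182)],c,.097)[0];t2=won([(257,187.5)],c,.089)[0]
dd=np.array([-.2453,.9694]);print(e,(e-t)[:2]@dd,(e-t2)[:2]@dd)
cv2.imwrite('pics/uc.png',cv2.resize(im[0:200,200:320],None,fx=3,fy=3,interpolation=2))
m=np.array([.5985,.1777,.09]);rodfit('wrist',d,m,104.2,.07,.112,-.1,-.003)
E
```

```text
[0.59896176 0.17769802 0.113     ] 0.05923882149608352 0.06565490160480977
wrist
[[-6.25e+01 -4.00e-01  9.63e+01  2.34e+02]
 [-4.75e+01 -1.00e-01  9.65e+01  4.91e+02]
 [-3.25e+01 -1.00e-01  9.64e+01  5.14e+02]
 [-1.75e+01 -8.00e-01  9.64e+01  5.07e+02]
 [-2.50e+00 -8.00e-01  9.64e+01  2.52e+02]]
```

View pics/uc.png

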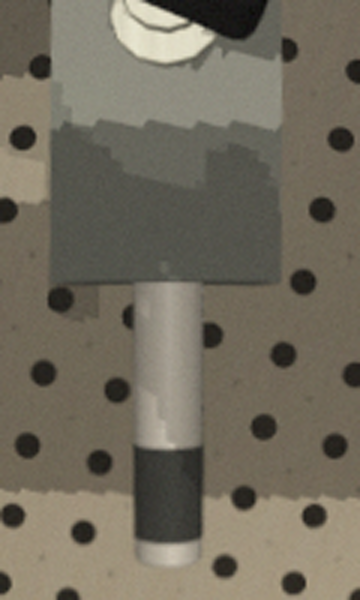

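```bash
python3 -c "
from h import *
plan([.5855,.231,.215],167,10)"
```

```text
1.36,0.01,-0.65,0,-0,-0.11
1.36,0.15,-0.65,0,-0,-0.109
1.33,0.3,-0.65,0,-0,-0.11
1.29,0.45,-0.64,0,0,-0.109
1.23,0.58,-0.65,0,0,-0.11
1.16,0.71,-0.64,0,0,-0.109
1.08,0.84,-0.65,0,0,-0.11
0.98,0.95,-0.64,0,0,-0.109
0.87,1.05,-0.65,0.001,0,-0.11
0.75,1.14,-0.64,0,0,-0.109
```

```bash
python3 -m pendant '[[1.36,0,-1.6,0,0,-0.11,7],[1.36,0.15,-1.6,0,0,-0.109,7],[1.33,0.3,-1.6,0,0,-0.11,7],[1.29,0.45,-1.6,0,0,-0.109,7],[1.23,0.58,0,0,0,-0.11,7]]'; python3 -m pendant '[[1.16,0.71,0,0,0,-0.109,7],[1.08,0.84,0,0,0,-0.11,7],[0.98,0.95,0,0,0,-0.109,7],[0.87,1.05,0,0,0,-0.11,7],[0.75,1.14,0,0,0,-0.109,7]]'; python3 -m pendant '[[0,0,0,0,0,0,7],[0,0,0,0,0,0,7]]'; python3 - <<'E'
from h import *
st();
c=vision.calibration('wrist');im,d=vision.get_image('wrist');cv2.imwrite('pics/v.png',im[:,:,::-1])
import pickle;pickle.dump((c,d),open('w5.pkl','wb'))
E
```

```text
time: 15.85
position: [0.6029, 0.1667, 0.2165]
orientation: [0.374, 0.927, 0.002, 0.002]
contact_force: [0.2, -0.5, -0.1]
width: 0.0702
time: 16.35
position: [0.5845, 0.2325, 0.214]
orientation: [0.11, 0.994, 0.0, 0.0]
contact_force: [-0.6, 0.3, 0.2]
width: 0.07
time: 16.55
position: [0.5852, 0.2307, 0.2142]
orientation: [0.114, 0.993, 0.0, 0.0]
contact_force: [-0.2, -0.7, 0.6]
width: 0.0702
t 16.55 p [0.5852 0.2307 0.2142] azx 166.89 z [ 7.e-04  3.e-04 -1.e+00] F [-0.2 -0.7  0.6] w 0.0702 j [-0.49  0.52  0.06  1.62 -0.04  1.01  0.92]
```

View pics/v.png

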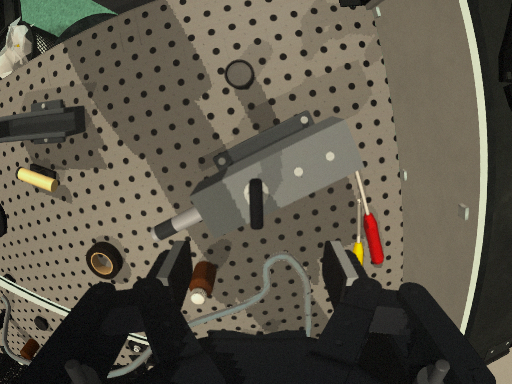

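```bash
python3 - <<'E'
from h import *
import pickle
c,d=pickle.load(open('w5.pkl','rb'))
im=cv2.imread('pics/v.png')
cv2.imwrite('pics/vc.png',cv2.resize(im[160:250,200:320],None,fx=6,fy=6,interpolation=2))
P=wcloud(d,c)
m=(P[...,0]>.55)&(P[...,0]<.62)&(P[...,1]>.2)&(P[...,1]<.26)&(P[...,2]>.143)&(P[...,2]<.165)
p=P[m];print(len(p),np.median(p,0),p.mean(0))
r=cv2.minAreaRect(p[:,:2].astype(np.float32)*1000);print(r)
w,v=np.linalg.eigh(np.cov(p[:,:2].T));print(np.degrees(np.arctan2(v[1,1],v[0,1])))
E
```

```text
627 [0.58229556 0.2315105  0.15270847] [0.58298023 0.23146906 0.15231017]
((584.5137329101562, 230.98727416992188), (9.656743049621582, 35.38838195800781), 77.1855239868164)
168.3306709822812
```

View pics/vc.png

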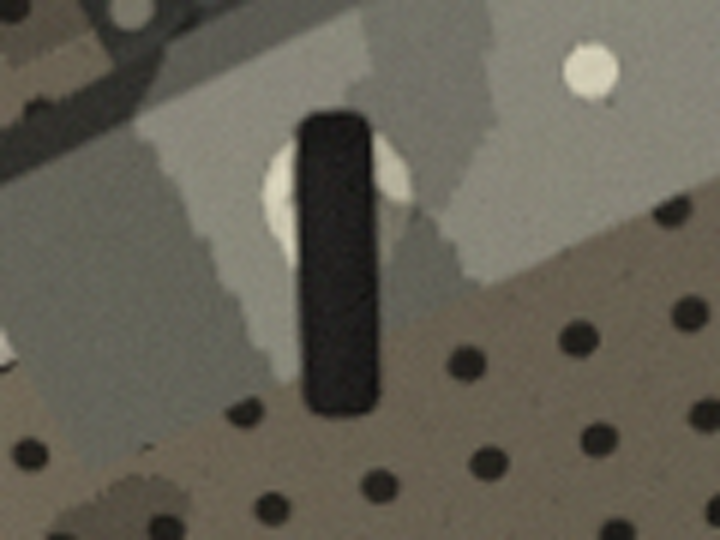

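```bash
python3 -m pendant '[[0.05,-0.03,2.2,0,0,-0.015,6],[0,0,2.2,0,0,0,5],[0,0,2.2,0,0,0,5],[0,0,2,0,0,0,5],[0,0,0,0,0,0,5]]'; python3 -m pendant '[[0,0,0,0,0,0,5]]'; python3 - <<'E'
from h import *
st();plan([.5848,.2311,.128],167.8,1)
c=vision.calibration('wrist');im,d=vision.get_image('wrist');cv2.imwrite('pics/x.png',im[:,:,::-1])
E
```

```text
time: 17.1
position: [0.5835, 0.2281, 0.1257]
orientation: [0.107, 0.994, -0.002, -0.002]
contact_force: [-0.2, 0.2, -0.2]
width: 0.0497
time: 17.2
position: [0.5856, 0.2292, 0.1288]
orientation: [0.107, 0.994, -0.0, 0.001]
contact_force: [0.1, -0.2, 0.8]
width: 0.0503
t 17.2 p [0.5856 0.2292 0.1288] azx 167.71 z [ 1.4e-03 -3.0e-04 -1.0e+00] F [ 0.1 -0.2  0.8] w 0.0503 j [-0.48  0.62  0.05  1.68 -0.04  0.84  0.94]
0.12,0.17,0.08,0,0.001,-0.001
```

View pics/x.png

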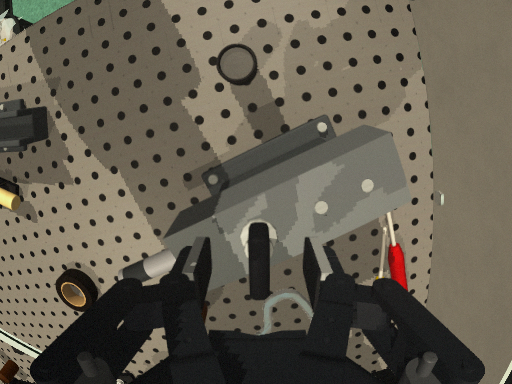

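```bash
python3 -m pendant '[[0.1,0.08,0.1,0,0,0,3],[0,0,0,0,0,0,2],[0,0,0,0,0,0,1.2],[0,0,0,0,0,0,0.7],[0,0,0,0,0,0,0.5]]'; python3 -m pendant '[[0,0,0,0,0,0,0.5],[0,0,0,0,0,0,0.5]]'; python3 - <<'E'
from h import *
st();print(sense()['ft_torque'])
E
```

```text
time: 17.75
position: [0.5847, 0.2304, 0.1284]
orientation: [0.106, 0.994, 0.0, 0.001]
contact_force: [-1.8, -2.0, 5.1]
width: 0.0107
time: 17.95
position: [0.5847, 0.2304, 0.1284]
orientation: [0.106, 0.994, 0.0, 0.001]
contact_force: [-1.6, -2.0, 5.8]
width: 0.0109
t 17.95 p [0.5847 0.2304 0.1284] azx 167.78 z [ 1.8e-03 -1.0e-04 -1.0e+00] F [-1.6 -2.   5.8] w 0.0109 j [-0.48  0.62  0.05  1.68 -0.04  0.84  0.94]
[-4.92506334e-01  4.36691924e-01 -2.88376788e-04]
```

```bash
python3 -m pendant '[[0,0,0.03,0,0,0.1,0.5],[0,0,0.03,0,0,0.1,0.5],[0,0,0.03,0,0,0.1,0.5],[0,0,0.03,0,0,0.1,0.5],[0,0,0.03,0,0,0.1,0.5]]'; python3 - <<'E'
from h import *
st();print(sense()['ft_torque'])
E
```

```text
time: 18.45
position: [0.5847, 0.2304, 0.127]
orientation: [0.351, 0.936, 0.0, 0.001]
contact_force: [-1.6, -2.6, 5.9]
width: 0.0103
t 18.45 p [0.5847 0.2304 0.127 ] azx 138.91 z [ 0.0018  0.     -1.    ] F [-1.6 -2.6  5.9] w 0.0103 j [-0.57  0.63  0.18  1.69 -0.14  0.84  0.52]
[-0.52354172  0.50829889  0.01399059]
```

```bash
python3 -m pendant '[[0,0,0.03,0,0,0.1,0.5],[0,0,0.03,0,0,0.1,0.5],[0,0,0.03,0,0,0.1,0.5],[0,0,0.03,0,0,0.1,0.5],[0,0,0.03,0,0,0.1,0.5]]'; python3 -m pendant '[[0,0,0.03,0,0,0.1,0.5],[0,0,0.03,0,0,0.1,0.5],[0,0,0.03,0,0,0.1,0.5],[0,0,0.03,0,0,0.1,0.5]]'; python3 - <<'E'
from h import *
st();print(sense()['ft_torque'])
im,d=vision.get_image('wrist');cv2.imwrite('pics/y.png',im[:,:,::-1])
E
```

```text
time: 18.95
position: [0.5847, 0.2303, 0.1255]
orientation: [0.572, 0.82, 0.001, 0.001]
contact_force: [-2.6, -2.9, 6.3]
width: 0.0109
time: 19.35
position: [0.5847, 0.2303, 0.1242]
orientation: [0.723, 0.691, 0.001, 0.001]
contact_force: [-2.1, -3.0, 7.1]
width: 0.0108
t 19.35 p [0.5847 0.2303 0.1242] azx 87.35 z [ 1.6e-03  1.0e-04 -1.0e+00] F [-2.1 -3.   7.1] w 0.0108 j [-0.73  0.66  0.4   1.7  -0.32  0.85 -0.23]
[-0.57015034  0.54685398  0.00958507]
```

View pics/y.png

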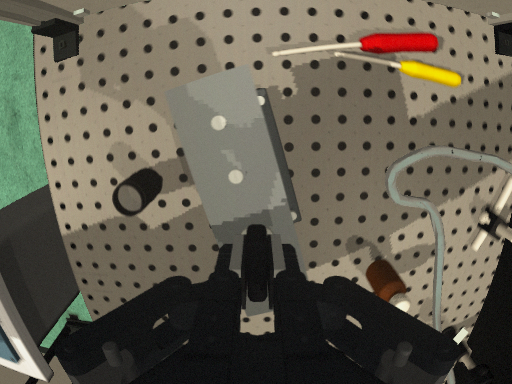

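```bash
python3 -m pendant '[[0,0,0.03,0,0,0.1,0.5],[0,0,0.03,0,0,0.1,0.5],[0,0,0.03,0,0,0.1,0.5]]'; python3 -m pendant '[[0,0,0.03,0,0,0.1,0.5],[0,0,0.03,0,0,0.1,0.5],[0,0,0.03,0,0,0.1,0.5],[0,0,0.03,0,0,0.1,0.5]]'; python3 - <<'E'
from h import *
st();print(sense()['ft_torque'])
E
```

```text
time: 19.7
position: [0.5846, 0.2303, 0.1233]
orientation: [0.818, 0.575, 0.001, 0.0]
contact_force: [-2.8, -2.7, 6.2]
width: 0.0105
time: 20.1
position: [0.5846, 0.2303, 0.1221]
orientation: [0.916, 0.401, 0.001, 0.0]
contact_force: [-2.4, -2.7, 6.3]
width: 0.0105
t 20.1 p [0.5846 0.2303 0.1221] azx 47.24 z [ 1.5e-03  2.0e-04 -1.0e+00] F [-2.4 -2.7  6.3] w 0.0105 j [-0.84  0.7   0.58  1.71 -0.47  0.88 -0.81]
[-0.55241253  0.57878992  0.02852206]
```

```bash
python3 -m pendant '[[0,0,0.015,0,0,0.05,0.5],[0,0,0.015,0,0,0.05,0.5],[0,0,0,0,0,0,0.5]]'; python3 -c "
from h import *
st();print(sense()['ft_torque'])";  python3 -m pendant '[[0,0,0.01,0,0,0.04,0.5],[0,0,0.01,0,0,0.04,0.5],[0,0,0,0,0,0,0.5]]'; python3 -c "
from h import *
st();print(sense()['ft_torque'])"
```

```text
time: 20.4
position: [0.5846, 0.2303, 0.1218]
orientation: [0.935, 0.356, 0.001, 0.0]
contact_force: [-2.2, -1.6, 7.5]
width: 0.0106
t 20.4 p [0.5846 0.2303 0.1218] azx 41.66 z [ 0.0015  0.     -1.    ] F [-2.2 -1.6  7.5] w 0.0106 j [-0.86  0.71  0.6   1.71 -0.5   0.88 -0.89]
[-0.5183909   0.63077521 -0.0437083 ]
time: 20.7
position: [0.5846, 0.2304, 0.1216]
orientation: [0.948, 0.318, 0.001, 0.0]
contact_force: [-2.6, -2.0, 6.5]
width: 0.0108
t 20.7 p [0.5846 0.2304 0.1216] azx 37.11 z [ 1.5e-03  1.0e-04 -1.0e+00] F [-2.6 -2.   6.5] w 0.0108 j [-0.87  0.71  0.62  1.71 -0.51  0.89 -0.96]
[-0.53257042  0.67175881 -0.05947391]
```

```bash
python3 -m pendant '[[0,0,0,0,0,0.05,0.5],[0,0,0,0,0,0.05,0.5],[0,0,0,0,0,0,0.5]]'; python3 -c "
from h import *
st();print(sense()['ft_torque'])"
```

```text
time: 21.0
position: [0.5846, 0.2304, 0.1216]
orientation: [0.963, 0.271, 0.001, 0.0]
contact_force: [-3.0, -2.0, 6.3]
width: 0.0107
t 21.0 p [0.5846 0.2304 0.1216] azx 31.45 z [ 1.5e-03 -4.0e-04 -1.0e+00] F [-3.  -2.   6.3] w 0.0107 j [-0.89  0.72  0.65  1.71 -0.53  0.89 -1.04]
[-0.5619834   0.6637783   0.56340761]
```

```bash
python3 -m pendant '[[0,0,0,0,0,-0.04,0.5],[0,0,0,0,0,0,2],[0,0,0,0,0,0,4],[0,0,0,0,0,0,5],[0,0,0,0,0,0,5]]'; python3 -m pendant '[[0,0,-2,0,0,0,5],[0,0,-3,0,0,0,5],[0,0,-4,0,0,0,5],[0,0,0,0,0,0,5],[0,0,0,0,0,0,5]]'; python3 - <<'E'
from h import *
st()
c=vision.calibration('wrist');im,d=vision.get_image('wrist');cv2.imwrite('pics/z.png',im[:,:,::-1])
P=wcloud(d,c)
m=(P[...,0]>.55)&(P[...,0]<.62)&(P[...,1]>.2)&(P[...,1]<.26)&(P[...,2]>.137)&(P[...,2]<.16)
p=P[m];print(len(p),np.median(p,0))
print(cv2.minAreaRect(p[:,:2].astype(np.float32)*1000))
w,v=np.linalg.eigh(np.cov(p[:,:2].T));print(np.degrees(np.arctan2(v[1,1],v[0,1])))
E
```

```text
time: 21.5
position: [0.5845, 0.2311, 0.1207]
orientation: [0.957, 0.29, 0.001, -0.0]
contact_force: [0.6, -0.4, 0.3]
width: 0.05
time: 22.0
position: [0.5848, 0.2311, 0.2115]
orientation: [0.957, 0.29, 0.002, -0.0]
contact_force: [-0.6, -0.6, -0.6]
width: 0.0504
t 22.0 p [0.5848 0.2311 0.2115] azx 33.74 z [ 0.0029  0.0014 -1.    ] F [-0.6 -0.6 -0.6] w 0.0504 j [-0.93  0.61  0.71  1.65 -0.45  1.05 -1.06]
606 [0.58750835 0.2330684  0.14583453]
((586.1246948242188, 232.0015411376953), (35.344966888427734, 9.944842338562012), 39.24679946899414)
-140.7380039336748
```

View pics/z.png

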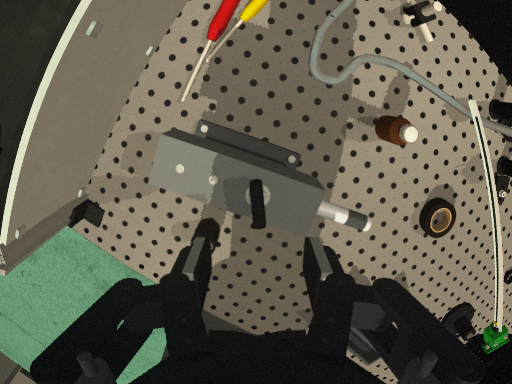

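```bash
python3 -m pendant '[[0,0,-3,0,0,0,5],[0,0,-3,0,0,0,5],[0,0,0,0,0,0,5],[0,0,0,0,0,0,5]]'; python3 - <<'E'
from h import *
st()
for n in ['scene','side']:
    im,d=vision.get_image(n);cv2.imwrite(f'pics/f_{n}.png',im[:,:,::-1])
E
```

```text
time: 22.45
position: [0.5839, 0.2309, 0.2698]
orientation: [0.957, 0.29, 0.0, 0.0]
contact_force: [-0.3, -0.5, -0.9]
width: 0.0503
t 22.45 p [0.5839 0.2309 0.2698] azx 33.75 z [ 4.e-04  1.e-04 -1.e+00] F [-0.3 -0.5 -0.9] w 0.0503 j [-0.95  0.55  0.75  1.59 -0.4   1.16 -1.1 ]
```

View pics/f_scene.png

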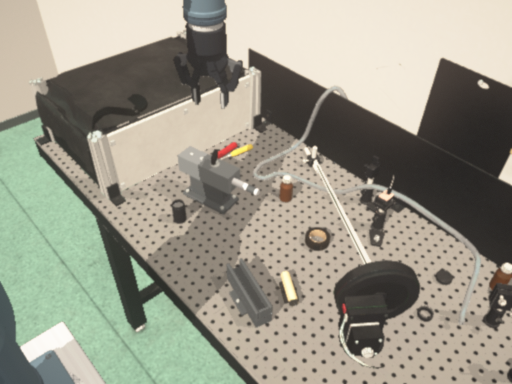

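The rod is in the holder with its tail sticking out at (255,190). The bottle (286,189), lens tube (179,211), laser module (288,287) and tape roll (317,238) are at the same pixels as in the first picture. The robot is clear, so I'm handing in.

```bash
python3 -c "
from station import ctrl
print(ctrl.sign_off())"
```

```text
the job is handed in; nothing more can be done
None
```

The job is done and handed in at about 22.5 s: the rod is home in the holder and the clamp screw is fully down. I lifted the rod from its cradle, pushed it about 38 mm into the bore and let go. I then took it again about 40 mm from its tail, levelled it and pushed it to the bottom of the bore.

What the last checks showed:
- **Rod home:** it stopped moving while the push force rose to about 11 N. About 62–65 mm sticks out by the wrist camera, against the 65 mm expected at home. One rougher pixel reading gave 59 mm.
- **Clamp screw:** I turned the knob until the torque jumped at its stop. Afterwards the bar lay 128.5° clockwise of its start, which puts the screw at about 2.70 rad. The knob had sunk about 7 mm, in line with that.
- **Other objects:** the bottle, lens tube, laser module and tape roll are at the same places in the scene picture as at the start. The gripper was clear, about 0.12 m above the knob, with no contact force.
- **Disagreements:** heights from the scene and side cameras differed by 2–3 mm, within the calibration error I allowed for.

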